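# Load the glue-curing pot, cover it and wind its timer

### The arm

A 6-joint arm with a two-finger parallel gripper is mounted at the origin on the work surface. World frame = base frame: x ahead of the robot, y to its left, z up, the work surface at z = 0. Lengths are in m, angles in rad, forces in N, time in s.
With the tool pointing down it reaches from about 0.35 to 0.975 m from the base axis. Payload 4.9 kg.
Tool frame: the origin (TCP) lies midway between the tips of the shut fingers; the grasp point (between the pads) lies 19 mm behind it; x points along the fingers, z is the direction in which the jaws open and shut, and the axes are right-handed (so a half turn about x gives the same grasp; the last joint's range is limited). The gripper opens to 85 mm and grips with 20 to 120 N. Pads are 22 mm wide; open, the fingers measure 114 mm over their backs; the gripper's body (76 mm by 85 mm) begins 54 mm behind the grasp point. The pads swing forward as they close: fully open they stand 13 mm farther back than shut.
Start: joints at [-1.234, 0.053, 1.613, -0, 1.476, -0.119], TCP at [0.275, -0.561, 0.231] pointing down, gripper open.
Joint ranges: [-3.01, 3.01], [-1.01, 2.22], [0.06, 2.58], [-1.02, 4.17], [0.09, 2.62], [-3.14, 3.14]. Speed limits (rad/s): [2.57, 2.57, 3.14, 3.14, 3.14, 3.14].

### API

Orientations are given as a unit quaternion [w, x, y, z].
In Python, from plant import state, cams, workorder, nets gives the robot as it stands.
- The arm moves only by the tool play_rows, never from a script. Its argument "motion" is a list of rows, each a list of 3 entries, a list of its own where there are three numbers: the closure, from -1 (fully open) to 1 (shut), then the shift along the world's x, y, z in m, then the turn about the world's z in rad. A call has 1 to 5 rows; each row is the pose to reach, as a shift and turn from the pose commanded when the call began; what a row does not reach only later rows make up. A row lasts 1/10 s, in which the tool goes at most 50 mm and 8.59 degrees, less where a joint would pass 70% of its speed; a pose out of reach is approached as far as the arm can. A call with a gripper value outside its range is refused whole. The fingers move at their own pace and stop on an object; the grip force is fixed at half the most. Time passes only in rows, so rows that repeat a pose let the fingers close. It gives the time, the measured TCP pose, the force and the opening at its end, in the units of the state.
- state(): the state, without advancing time (a new reading comes with each control period).
- cams.grab_frame(name): name is "scene" or "top" or "wrist"; returns (picture, depth): 400x640x3 uint8, red, green, blue; 400x640 float32, m along the optical axis (not along the pixel's ray), 0 where there is no reading.
- cams.camera_info(name): a dict with "K" (3x3 intrinsics, pixels), "rvec" (rotation vector, rad) and "tvec" (3), from world to camera coordinates, as OpenCV has them. Camera axes: x right, y down, z forward; pixel columns grow to the right and rows downward; lengths in m; the calibration is good to about 2 mm. A picture is of the moment at which its call begins: read the wrist's pose just before it. camera_info takes no time and is no camera call; for the wrist camera it gives the pose at the moment of the call.
- workorder.job_done(): hands the job in, once; it reports no verdict.
Trained networks look in the newest picture that a camera, given by its name, has taken for a name from the list of things; names that differ only in an ending like _2 or _b are one class to them, and where a whole thing is asked for, a point or a joint stands for the part that bears it (a point fixed in the world has none). Each returns a list of dicts, best first, with "score" (0 to 1); they miss things now and then, are a little off and sometimes report something else, mostly with a low value. They report only what shows in the picture. A call takes as long as a camera call. They do not tell look-alikes from the thing itself.
- nets.recognise(camera, target): "at" ([x, y, z] in m, in world coordinates, good to about 4 mm: the middle of the surface that is visible of it).
- nets.landmark_of(camera, target): "at" ([x, y, z] in m, in world coordinates, good to about 4 mm: a listed point, or the origin of a listed thing).
The state is a dict: "time": time; "joint_pos": joint angles; "joint_vel": joint speeds; "joint_efforts": joint torques, N m; "tool_pos": TCP position; "tool_rot": TCP orientation; "contact_force": force on the tool from outside, world axes, zero at the start; "ft_torque": the same for the moment, N m; "gripper_width": opening from 0.0 (shut) to 1.0 (fully open).
Only numpy, scipy, OpenCV 4.12 (cv2) and the standard library are available. Lean on these libraries where they do the work, as an engineer would, in place of code of your own. Each camera call takes 0.05 s, during which the arm holds its last target.

### The job

Stand every steel post in the round curing pot, each centred on a white spot of its own with its orange glued pad turned squarely to that spot's red tick (straight towards the lamp side). Then put the clear plastic cover on so that it sits fully home and level with its yellow tab over the pot's red block, and after that wind the timer key clockwise up to its stop. Leave the oil bottle, the wooden offcut and the wrench where they are.

Things in the scene. Friction and masses are not known exactly. Their poses are not given: they have to be found in the camera images.
- post0: steel post, 200 g, standing: round foot 40 dia x 14 high, round shank 16 dia up to 52 above its underside. An orange glued pad, 16 wide, sticks out of the foot on its +x side to 25 from the axis. Origin: centre of underside; z up; +x points out through the pad. Two to four posts are present (an absent one reads None)
- post1: steel post, 200 g, standing: round foot 40 dia x 14 high, round shank 16 dia up to 52 above its underside. An orange glued pad, 16 wide, sticks out of the foot on its +x side to 25 from the axis. Origin: centre of underside; z up; +x points out through the pad. Two to four posts are present (an absent one reads None)
- post2: steel post, 200 g, standing: round foot 40 dia x 14 high, round shank 16 dia up to 52 above its underside. An orange glued pad, 16 wide, sticks out of the foot on its +x side to 25 from the axis. Origin: centre of underside; z up; +x points out through the pad. Two to four posts are present (an absent one reads None)
- post3: steel post, 200 g, standing: round foot 40 dia x 14 high, round shank 16 dia up to 52 above its underside. An orange glued pad, 16 wide, sticks out of the foot on its +x side to 25 from the axis. Origin: centre of underside; z up; +x points out through the pad. Two to four posts are present (an absent one reads None)
- pot: fixed round aluminium pot: 170 outside, 160 bore, 70 high, floor top 6 above the origin. On its +x side: a violet UV lamp strip 3 thick along the inside of the wall (100 long, 19 to 53 up) and outside a red block, 26 wide, out to 113, top 4 below the rim. Four white spots on the floor. Origin: centre of underside; +x points to lamp and red block
- mark (a point): centre of the top of the pot's red block, on the pot's x axis, 98 from the pot's axis
- spot0 (a point): centre of a white spot, 48 dia, on the pot's floor, at x = 27, y = 27 in the pot's frame; its axes are the pot's, and its red tick lies on its +x side (towards the lamp)
- spot1 (a point): centre of a white spot, 48 dia, on the pot's floor, at x = 27, y = -27 in the pot's frame; its axes are the pot's, and its red tick lies on its +x side (towards the lamp)
- spot2 (a point): centre of a white spot, 48 dia, on the pot's floor, at x = -27, y = 27 in the pot's frame; its axes are the pot's, and its red tick lies on its +x side (towards the lamp)
- spot3 (a point): centre of a white spot, 48 dia, on the pot's floor, at x = -27, y = -27 in the pot's frame; its axes are the pot's, and its red tick lies on its +x side (towards the lamp)
- cover: loose clear plastic round cover, 200-330 g: flange 184 dia, from 6 to 11 above the origin; below it a bevelled plug 154 dia, 6 deep, that drops into the pot's bore; on top a grey knob 24 x 24 square (faces along x, y), 11 to 45 up. Yellow tab 16 wide on the +x side, out to 113. Origin: centre of the plug's underside; z up; +x out through the tab. Seated: 64 above the pot's origin
- timer: fixed round green clockwork timer, 80 dia x 45 high, white dial on top with the key standing upright in its middle. Origin: centre of its underside
- key_blade (a point): centre of the timer key's upright brass blade, 67 above the bench: blade 46 long (point x, x = the end painted red), 8 thick (point y), 28 high (from 53 to 81 above the bench); it turns with the key
- key (a joint): turn of the timer key, rad: 0 run down, grows clockwise seen from above, hard stop at 5.60 (fully wound); starts between 0 and 0.9. A spring resists (0.1 N m at first, 0.18 near the end); a brake holds the key where it is let go, so wind it in several grasps. At 0 the blade's red end points along the timer's +x, to the red line on the dial
- oil: small amber oil bottle, 44 dia x 110 high, bystander: leave alone. Origin: centre of its underside
- offcut: wooden offcut 100 x 45 x 35 high, bystander: leave alone. Origin: centre of its underside
- wrench: steel wrench 160 long lying on the bench, bystander: leave alone
There are look-alikes about, which are no part of the job. Of the things that look like the cover, the middle-sized one is meant.

How it is judged:
On the way, in this order (a step that is already met when the one before it is completed fails the run):
1. every post present stands upright on the pot's floor on a white spot of its own, its orange pad facing that spot's red tick ((horizontal distance between post0 and spot0 below 0.01 m or horizontal distance between post0 and spot1 below 0.01 m or horizontal distance between post0 and spot2 below 0.01 m or horizontal distance between post0 and spot3 below 0.01 m) and z of post0 in the frame of pot between 0.003 and 0.009 m and angle between each of post0, post1, post2, post3's own z axis and vertical below 0.1 rad and angle between the x axis of each of post0, post1, post2, post3 and the x axis of pot, either way round below 0.2 rad and x of mark in the frame of post0 above 0 m and linear speed of each of post0, post1, post2, post3 below 0.03 m/s and (horizontal distance between post1 and spot0 below 0.01 m or horizontal distance between post1 and spot1 below 0.01 m or horizontal distance between post1 and spot2 below 0.01 m or horizontal distance between post1 and spot3 below 0.01 m) and z of post1 in the frame of pot between 0.003 and 0.009 m and x of mark in the frame of post1 above 0 m and (horizontal distance between post2 and spot0 below 0.01 m or horizontal distance between post2 and spot1 below 0.01 m or horizontal distance between post2 and spot2 below 0.01 m or horizontal distance between post2 and spot3 below 0.01 m) and z of post2 in the frame of pot between 0.003 and 0.009 m and x of mark in the frame of post2 above 0 m and (horizontal distance between post3 and spot0 below 0.01 m or horizontal distance between post3 and spot1 below 0.01 m or horizontal distance between post3 and spot2 below 0.01 m or horizontal distance between post3 and spot3 below 0.01 m) and z of post3 in the frame of pot between 0.003 and 0.009 m and x of mark in the frame of post3 above 0 m), for 0.2 s.
2. the cover is fully seated and level on the pot with its yellow tab over the red block, posts still in place (all of step 1 and z of cover in the frame of pot between 0.0615 and 0.0665 m and angle between the z axis of cover and the z axis of pot, either way round below 0.03 rad and angle between cover's own z axis and vertical below 0.5 rad and horizontal distance between cover and pot below 0.006 m and angle between the x axis of cover and the x axis of pot, either way round below 0.12 rad and x of mark in the frame of cover above 0 m and linear speed of cover below 0.03 m/s), for 0.2 s.
3. the timer key is then wound to its stop (beyond 5.2 rad) (value of joint key above 5.2 rad), for 0.2 s.
At the end, for the whole second after the job is handed in: Each post at rest on its own spot (10 mm), upright (0.1 rad), pad within 0.20 rad of straight to the lamp side; cover on the pot, origin 61.5-66.5 mm above the pot's, level within 0.03 rad, centred within 6 mm, tab within 0.12 rad of the red block; key beyond 5.2 rad (all of step 2 and value of joint key above 5.2 rad); the robot touches nothing.
It fails at once if the oil is moved more than 30 mm (distance of oil from where it was at the start of the episode above 0.03 m).
It fails at once if the offcut is moved more than 30 mm (distance of offcut from where it was at the start of the episode above 0.03 m).
It fails at once if the wrench is moved more than 30 mm (distance of wrench from where it was at the start of the episode above 0.03 m).
Of post0, post1, post2, post3 only 2 to 4 are there at a start; the rules pass over those that are not, and their reading is None.
At some moment in a run one of cover, post0, post1 may be knocked a few centimetres aside while the robot is not near it.
It also fails if it takes over 210 s, if anything falls off the work surface, if the arm or the gripper's body presses on something with over 40 N, if the wrist force passes 120 N, or if a joint passes its speed limit or range.

## Working session

There is one attempt and no reset: what is moved stays moved. The work goes in short steps, Python scripts to look and compute and a tool call to move; the robot and the scene stay as the last step left them, time stands still between calls to the robot, and variables do not carry over. Pictures are saved under pics/ and viewed, and the job is handed in when it is done.

Besides the shell and the picture viewer there is one more tool, called after "Request:" by a JSON object that holds its "api" and its "payload". play_rows: Moves the arm, as the interface text tells. Its arguments: {"type":"object","properties":{"motion":{"type":"array","items":{"type":"array"}}},"required":["motion"]}

```bash
ls; mkdir -p pics
python3 - <<'E'
from plant import state,cams,workorder,nets
import cv2
print(state())
for n in ["scene","top","wrist"]:
    p,d=cams.grab_frame(n); cv2.imwrite(f"pics/a_{n}.png",p[:,:,::-1])
    i=cams.camera_info(n); print(n,i)
E
```

```text
pics
{'time': 0.0, 'joint_pos': array([-1.23395760e+00,  5.33616070e-02,  1.61428728e+00,  2.95591302e-05,
        1.47598603e+00, -1.18999206e-01]), 'joint_vel': array([-0.00042161,  0.00100456, -0.00017747, -0.00095403, -0.00138752,
       -0.00082916]), 'joint_efforts': array([-2.28924684e-03, -3.93692458e+01, -3.70173669e+01, -2.39386800e-04,
        7.08375723e-03,  4.12269983e-06]), 'tool_pos': array([ 0.27493771, -0.56059385,  0.23006408]), 'tool_rot': array([ 0.59948739,  0.37455476,  0.60060045, -0.37363446]), 'contact_force': array([ 0.29209005, -0.03683838,  1.31552641]), 'ft_torque': array([-0.05364197,  0.0097396 ,  0.0421042 ]), 'gripper_width': 0.9975808779864558}
scene {'K': array([[420.02821357,   0.        , 312.14535351],
       [  0.        , 420.02821357, 199.89528766],
       [  0.        ,   0.        ,   1.        ]]), 'rvec': array([ 1.39526675,  2.42897185, -0.65370518]), 'tvec': array([ 0.31465871, -0.26314226,  1.40667743])}
top {'K': array([[418.74438677,   0.        , 318.24138507],
       [  0.        , 418.74438677, 200.89531466],
       [  0.        ,   0.        ,   1.        ]]), 'rvec': array([ 2.1938355 , -2.13613648,  0.11556409]), 'tvec': array([-0.1311824 ,  0.47170572,  1.24183579])}
wrist {'K': array([[325.40572379,   0.        , 316.92632119],
       [  0.        , 325.40572379, 197.2492325 ],
       [  0.        ,   0.        ,   1.        ]]), 'rvec': array([-2.42127849,  1.51140714,  0.25091822]), 'tvec': array([-0.62319437, -0.04177198,  0.38122361])}
```

View pics/a_scene.png

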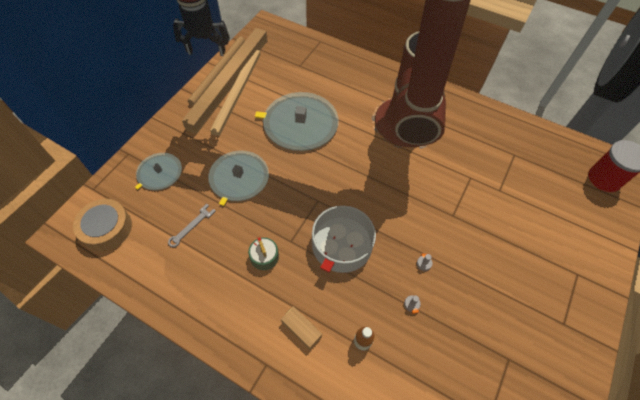

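View pics/a_top.png

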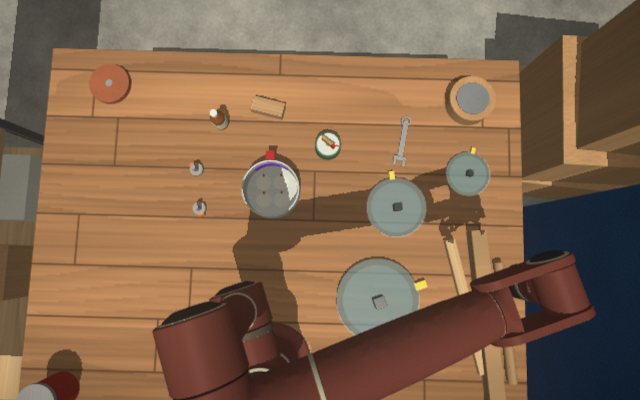

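View pics/a_wrist.png

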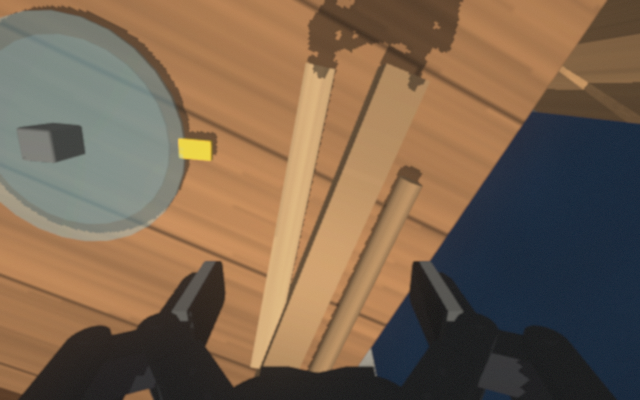

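The two fixed views show two posts (top image at (197,168) and (199,208)), the pot at (271,188) and three covers. The middle-sized cover is at (397,207) and the timer is at (328,144). Next I'll get world positions.

```bash
cat > h.py <<'E'
from plant import state,cams,workorder,nets
import cv2,numpy as np
def cam(n):
    i=cams.camera_info(n); return i["K"],cv2.Rodrigues(np.array(i["rvec"]))[0],np.array(i["tvec"]).reshape(3)
def ray(c,u,v,z):
    K,R,t=c; d=R.T@np.linalg.inv(K)@np.array([u,v,1.]); o=-R.T@t
    return o+d*(z-o[2])/d[2]
def proj(c,P):
    K,R,t=c; q=K@(R@np.asarray(P,float)+t); return q[:2]/q[2]
def cloud(c,d):
    K,R,t=c; h,w=d.shape; u,v=np.meshgrid(np.arange(w),np.arange(h))
    x=np.stack([(u-K[0,2])/K[0,0]*d,(v-K[1,2])/K[1,1]*d,d],-1)
    return (x-t)@R
def grab(n):
    c=cam(n); p,d=cams.grab_frame(n); return c,p,d,cloud(c,d)
def save(n,p,s=1,box=None):
    if box: p=p[box[1]:box[3],box[0]:box[2]]
    cv2.imwrite("pics/"+n,cv2.resize(p,None,fx=s,fy=s,interpolation=cv2.INTER_CUBIC)[:,:,::-1])
E
python3 - <<'E'
from h import *
np.set_printoptions(precision=4,suppress=True)
for n in ["top","scene"]:
    c,p,d,X=grab(n)
    print(n,-c[1].T@c[2])
    for t in ["post0","pot","mark","spot0","cover","timer","key_blade","oil","offcut","wrench"]:
        print(t,[(np.round(r["at"],4).tolist(),round(r["score"],2)) for r in nets.landmark_of(n,t)])
    if n=="top":
        save("b_top1.png",p,5,(170,130,330,230)); save("b_top2.png",p,6,(300,120,430,220))
        for (u,v) in [(197,166),(199,206),(271,190),(397,207),(328,142)]: print(u,v,X[v,u])
E
```

```text
top [ 0.3384 -0.1222  1.2855]
post0 [([0.4424, 0.2459, -0.0012], 0.68), ([0.5626, 0.262, 0.0016], 0.61), ([0.4782, -0.005, 0.0066], 0.45)]
pot [([0.5033, 0.0249, 0.0005], 0.82)]
mark [([0.603, 0.0287, 0.0693], 0.6)]
spot0 [([0.4779, 0.0461, 0.0063], 0.83), ([0.53, 0.0553, 0.0051], 0.64), ([0.5325, -0.0058, 0.0], 0.64), ([0.4807, -0.0056, 0.0053], 0.62)]
cover [([0.1848, -0.3073, 0.0043], 0.84), ([0.5733, -0.5756, -0.0009], 0.67), ([0.4622, -0.3551, 0.0009], 0.59)]
timer [([0.6476, -0.1449, -0.0007], 0.88)]
key_blade [([0.6513, -0.1454, 0.067], 0.5)]
oil [([0.6478, -0.1435, 0.0002], 0.2)]
offcut [([0.7671, 0.0501, 0.0], 0.74)]
wrench [([0.4806, -0.0047, 0.0074], 0.22)]
197 166 [0.575  0.2588 0.0109]
199 206 [0.4491 0.2387 0.0346]
271 190 [0.5067 0.0276 0.0088]
397 207 [ 0.4605 -0.3525  0.0495]
328 142 [ 0.6445 -0.1428  0.0781]
scene [0.9703 0.1944 1.0806]
post0 [([0.562, 0.2597, 0.001], 0.65), ([0.4428, 0.2458, 0.0032], 0.61)]
pot [([0.5065, 0.0265, -0.0017], 0.66), ([0.534, 0.0023, 0.0081], 0.58)]
mark [([0.6474, -0.138, -0.0004], 0.55)]
spot0 [([0.4775, 0.0523, 0.0067], 0.76), ([0.4789, -0.0007, 0.0026], 0.75), ([0.5323, -0.0003, 0.0072], 0.7), ([0.5311, 0.048, 0.0048], 0.6)]
cover [([0.1791, -0.3049, -0.0006], 0.93), ([0.5737, -0.5817, 0.0023], 0.93), ([0.4612, -0.354, 0.0019], 0.92)]
timer [([0.6452, -0.1392, 0.0017], 0.73)]
key_blade [([0.6439, -0.1392, 0.0664], 0.58), ([0.5077, 0.026, -0.0032], 0.22)]
oil [([0.7135, 0.1919, -0.0006], 0.7)]
offcut [([0.7623, 0.0437, -0.002], 0.84), ([0.6421, -0.1382, 0.0016], 0.28)]
wrench [([0.56, 0.2608, -0.0009], 0.72), ([0.6747, -0.3726, 0.0054], 0.62), ([0.6017, 0.0231, 0.0657], 0.48)]
```

```bash
cat >> h.py <<'E'
from scipy.spatial.transform import Rotation as Ro
def tool():
    s=state(); q=s["tool_rot"]; R=Ro.from_quat([q[1],q[2],q[3],q[0]]).as_matrix()
    z=R[:,2]; return s["tool_pos"],R,np.arctan2(z[1],z[0])
np.set_printoptions(precision=4,suppress=True)
E
python3 - <<'E'
from h import *
p,R,y=tool(); print(p,R,y); c=cam("wrist"); print("cam",-c[1].T@c[2], "axes",c[1], R.T@(-c[1].T@c[2]-p)); print(state()["time"])
E
```

```text
[ 0.2751 -0.5612  0.2313] [[ 0.      0.8979  0.4402]
 [-0.      0.4402 -0.8979]
 [-1.      0.      0.    ]] -1.114958797835516
cam [ 0.3483 -0.5242  0.3746] axes [[ 0.439  -0.8985  0.0003]
 [-0.8509 -0.4156  0.3213]
 [-0.2886 -0.1413 -0.947 ]] [-0.1433  0.082  -0.001 ]
1.25
```

View pics/b_top1.png

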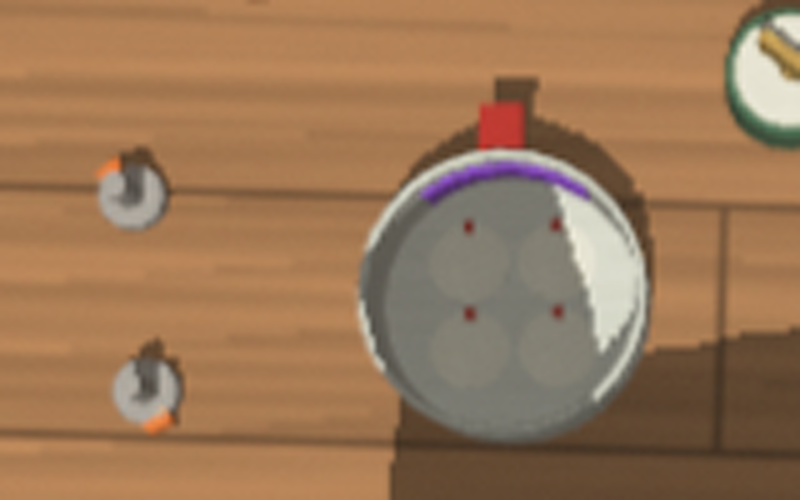

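View pics/b_top2.png

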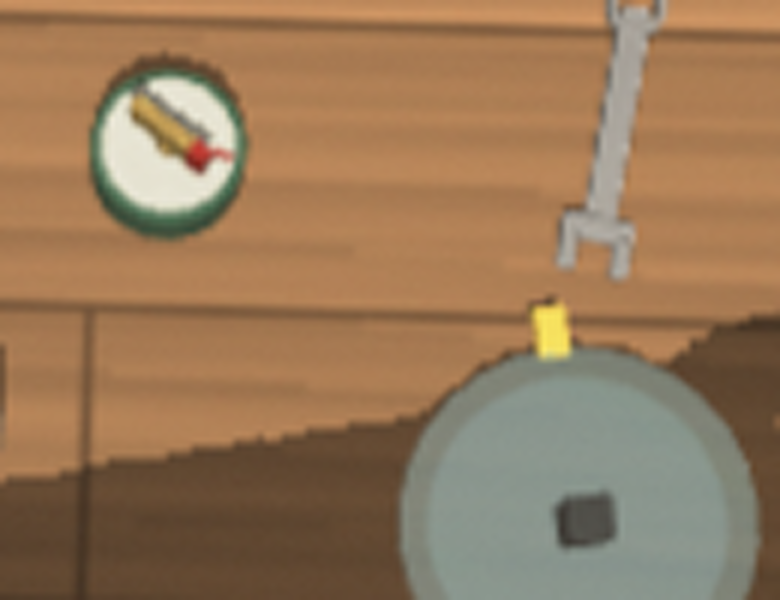

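Request:
{"api": "play_rows", "payload": {"motion": [[-1,[0.018,0.047,0.005],-0.15],[-1,[0.036,0.094,0.01],-0.3],[-1,[0.054,0.141,0.015],-0.455],[-1,[0.072,0.188,0.02],-0.455],[-1,[0.09,0.235,0.02],-0.455]]}}

```text
time: 1.75
tool_pos: [0.3647, -0.3272, 0.2523]
tool_rot: [0.501, 0.5, 0.499, -0.5]
contact_force: [1.0, -0.2, 0.4]
gripper_width: 1.002
```

Request:
{"api": "play_rows", "payload": {"motion": [[-1,[0.018,0.047,0],0],[-1,[0.036,0.094,0],0],[-1,[0.054,0.141,0],0],[-1,[0.072,0.188,0],0],[-1,[0.09,0.235,0],0]]}}

```text
time: 2.25
tool_pos: [0.454, -0.0932, 0.2517]
tool_rot: [0.501, 0.5, 0.5, -0.5]
contact_force: [0.6, -0.8, -1.2]
gripper_width: 0.995
```

Request:
{"api": "play_rows", "payload": {"motion": [[-1,[0.018,0.047,0],0],[-1,[0.036,0.094,0],0],[-1,[0.054,0.141,0],0],[-1,[0.08,0.18,0],0],[-1,[0.09,0.21,0],0]]}}

```text
time: 2.75
tool_pos: [0.5446, 0.1175, 0.2513]
tool_rot: [0.501, 0.5, 0.501, -0.499]
contact_force: [-0.0, 0.2, -0.1]
gripper_width: 0.996
```

Run:
```python
from h import *
p,R,y=tool(); print(p,y,state()["joint_pos"],state()["time"])
c,im,d,X=grab("wrist"); save("c_w.png",im); np.savez("c.npz",im=im,X=X)
for t in ["post0","pot","mark","spot0"]:
    print(t,[(np.round(r["at"],4).tolist(),round(r["score"],2)) for r in nets.landmark_of("wrist",t)])
```

```text
[0.5446 0.1175 0.2513] -1.5680218024144452 [ 0.0788 -0.1208  1.7489  0.0003  1.5128  1.6468] 2.75
post0 [([0.5629, 0.261, -0.0006], 0.97), ([0.4406, 0.2468, 0.0015], 0.88)]
pot [([0.5053, 0.0247, 0.0034], 0.78)]
mark [([0.6009, 0.0302, 0.0667], 0.67)]
spot0 [([0.4723, 0.0489, 0.0079], 0.68), ([0.5313, 0.0564, 0.0102], 0.64), ([0.5309, -0.0036, 0.0086], 0.57)]
```

View pics/c_w.png

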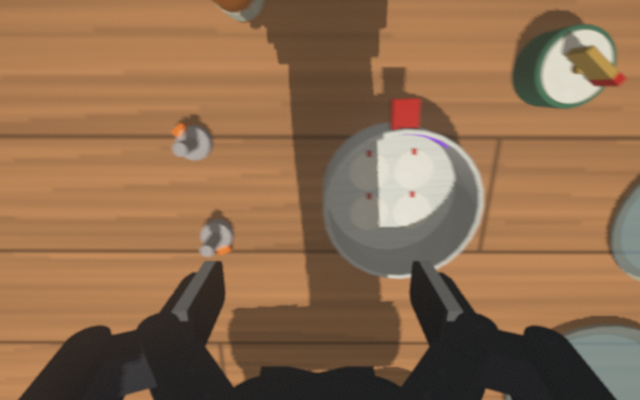

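The picture shows post A at (195,142), post B at (217,235), the pot at (403,200) with the red block at (406,113), and the red ticks. Now to fit precise positions.

```bash
cat >> h.py <<'E'
from scipy.optimize import least_squares
def circ(P,r,c0):
    f=lambda q: np.hypot(P[:,0]-q[0],P[:,1]-q[1])-r
    return least_squares(f,c0,loss="soft_l1",f_scale=0.002).x
def hsvm(im,lo,hi):
    return cv2.inRange(cv2.cvtColor(np.ascontiguousarray(im),cv2.COLOR_RGB2HSV),lo,hi)>0
def near(X,x,y,r): return np.hypot(X[...,0]-x,X[...,1]-y)<r
def potfit(im,X,c0=(.505,.025)):
    m=near(X,*c0,.1)&(abs(X[...,2]-.07)<.003); P=X[m]; rr=np.hypot(P[:,0]-c0[0],P[:,1]-c0[1]); P=P[rr<.093]
    q=circ(P,.0825,c0)
    HS=cv2.cvtColor(np.ascontiguousarray(im),cv2.COLOR_RGB2HSV); red=((HS[...,0]<6)|(HS[...,0]>174))&(HS[...,1]>150)
    b=red&(abs(X[...,2]-.066)<.004)&near(X,q[0]+.098,q[1],.03); Bk=X[b].mean(0)
    return q,Bk,np.arctan2(Bk[1]-q[1],Bk[0]-q[0]),len(P),b.sum()
def postfit(im,X,c0,z0=0.):
    m=near(X,*c0,.03); 
    t=m&(X[...,2]-z0>.048)&(X[...,2]-z0<.056); T=X[t]
    f=m&(abs(X[...,2]-z0-.014)<.003)
    org=hsvm(im,(5,130,120),(22,255,255))&near(X,*c0,.032)&(X[...,2]-z0>.004)
    # exclude wood: saturation/height
    O=X[org]; F=X[f&~org]
    q=circ(F,.0,c0) if False else F.mean(0)[:2]
    return T.mean(0) if len(T) else None,len(T),q,len(F),O.mean(0) if len(O) else None,len(O)
E
python3 - <<'E'
from h import *
z=np.load("c.npz"); im,X=z["im"],z["X"]
print(potfit(im,X))
for c0 in [(.562,.261),(.442,.246)]: print(postfit(im,X,c0))
HS=cv2.cvtColor(im,cv2.COLOR_RGB2HSV)
for (u,v) in [(368,154),(414,151),(369,196),(412,194)]: print(HS[v,u],X[v,u])
c=cam("wrist")
for (u,v) in [(368,154),(414,151),(369,196),(412,194)]: print(ray(c,u,v,.006))
save("c_p.png",im,5,(150,110,260,260))
E
```

```text
(array([0.5031, 0.0255]), array([0.6021, 0.0307, 0.0667]), np.float64(0.05243903602512264), 2456, np.int64(748))
(array([0.5635, 0.2614, 0.0525]), 191, array([0.5652, 0.2585]), 642, array([0.5804, 0.2761, 0.0146]), 79)
(array([0.4438, 0.2461, 0.0522]), 147, array([0.4485, 0.2447]), 456, array([0.4247, 0.2376, 0.0141]), 101)
[  3 107 114] [0.5503 0.0569 0.008 ]
[  2 142 197] [0.5542 0.0023 0.0092]
[  3 117 113] [0.4969 0.0527 0.0072]
[  2 138 198] [ 0.4995 -0.0011  0.007 ]
[0.5483 0.0534 0.006 ]
[ 0.5519 -0.0018  0.006 ]
[0.4949 0.0494 0.006 ]
[ 0.4975 -0.0045  0.006 ]
```

View pics/c_p.png

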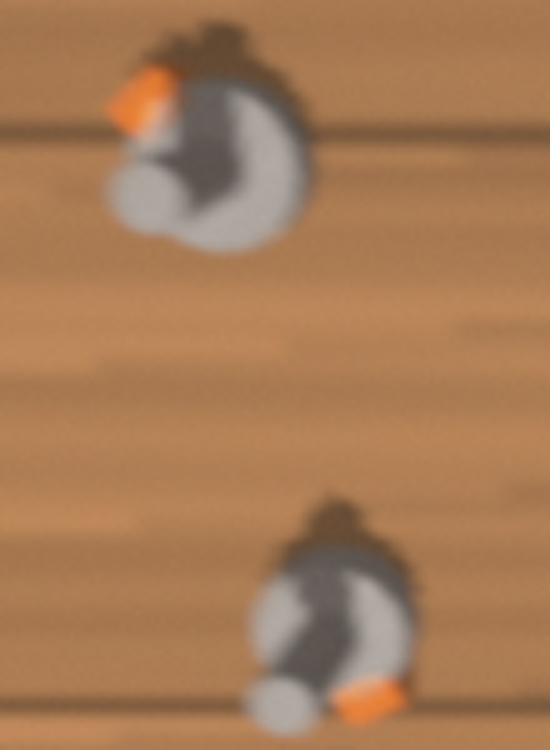

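Request:
{"api": "play_rows", "payload": {"motion": [[-1,[0.004,0.04,-0.02],0.15],[-1,[0.01,0.08,-0.045],0.3],[-1,[0.015,0.12,-0.075],0.45],[-1,[0.019,0.1437,-0.11],0.6],[-1,[0.019,0.1437,-0.14],0.71]]}}

```text
time: 3.5
tool_pos: [0.5625, 0.2596, 0.11]
tool_rot: [0.644, 0.293, 0.644, -0.293]
contact_force: [0.2, -1.0, 0.5]
gripper_width: 1.001
```

Run:
```python
from h import *
p,R,y=tool(); print(p,y,state()["joint_pos"],state()["time"])
c,im,d,X=grab("wrist"); save("d_w.png",im)
print(postfit(im,X,(.562,.261)))
```

```text
[0.5625 0.2596 0.11  ] -0.8536957828621774 [0.3122 0.1414 1.7276 0.0005 1.2723 1.1657] 3.5
(array([0.5634, 0.2626, 0.0524]), 448, array([0.5657, 0.2647]), 1261, array([0.5794, 0.2765, 0.0135]), 264)
```

View pics/d_w.png

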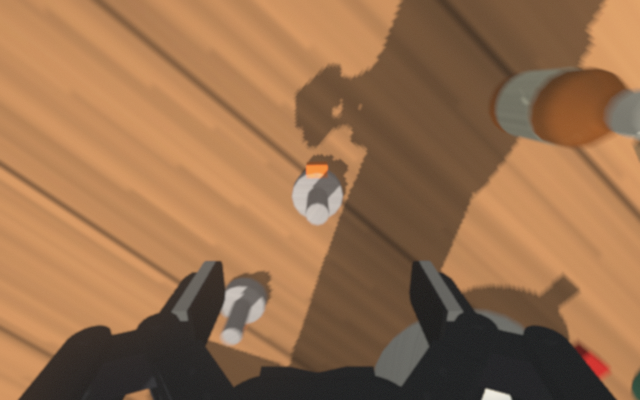

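The pad sits directly above the foot at (317,168)/(317,194), so the pad yaw is 0.717. Grasping post A.

Request:
{"api": "play_rows", "payload": {"motion": [[-1,[0,0.0005,-0.04],0],[-1,[0,0.0005,-0.07],0],[-1,[0,0.0005,-0.089],0],[-1,[0,0.0005,-0.089],0],[0.3,[0,0.0005,-0.089],0]]}}

```text
time: 4.05
tool_pos: [0.5633, 0.2581, 0.0235]
tool_rot: [0.643, 0.296, 0.642, -0.295]
contact_force: [-0.5, -0.1, 0.9]
gripper_width: 0.856
```

Request:
{"api": "play_rows", "payload": {"motion": [[1,[0,0,0],0],[1,[0,0,0],0],[1,[0,0,0],0],[1,[0,0,0],0],[1,[0,0,0],0]]}}

```text
time: 4.55
tool_pos: [0.5632, 0.2593, 0.0233]
tool_rot: [0.643, 0.295, 0.642, -0.294]
contact_force: [-0.3, -0.2, 4.1]
gripper_width: 0.168
```

Request:
{"api": "play_rows", "payload": {"motion": [[1,[0,0,0.035],0],[1,[0,0,0.08],0],[1,[0,-0.01,0.12],-0.15],[1,[-0.007,-0.05,0.13],-0.3],[1,[-0.014,-0.09,0.13],-0.45]]}}

```text
time: 5.05
tool_pos: [0.5499, 0.169, 0.1555]
tool_rot: [0.561, 0.433, 0.559, -0.43]
contact_force: [-0.0, -0.1, -1.5]
gripper_width: 0.166
```

Request:
{"api": "play_rows", "payload": {"motion": [[1,[-0.007,-0.04,0],-0.1],[1,[-0.014,-0.08,0],-0.21],[1,[-0.021,-0.118,0],-0.21],[1,[-0.021,-0.1185,0],-0.21],[1,[-0.021,-0.1185,0],-0.21]]}}

```text
time: 5.55
tool_pos: [0.5271, 0.0501, 0.1516]
tool_rot: [0.512, 0.487, 0.513, -0.488]
contact_force: [-0.3, 0.7, -2.5]
gripper_width: 0.166
```

Run:
```python
from h import *
p,R,y=tool(); print(p,y,state()["joint_pos"],state()["time"],state()["gripper_width"])
c,im,d,X=grab("wrist"); save("e_w.png",im)
print(postfit(im,X,p[:2],p[2]-.0225)); print(potfit(im,X))
```

```text
[0.5271 0.0501 0.1516] -1.5217711203592665 [-0.0461 -0.1133  1.9111  0.0006  1.3448  1.4755] 5.55 0.16646505568871248
(array([0.5313, 0.051 , 0.1809]), 1828, array([0.5373, 0.0516]), 1881, array([0.5504, 0.0522, 0.142 ]), 558)
(array([0.5029, 0.025 ]), array([0.6018, 0.0297, 0.0667]), np.float64(0.04711938132558433), 4105, np.int64(1593))
```

View pics/e_w.png

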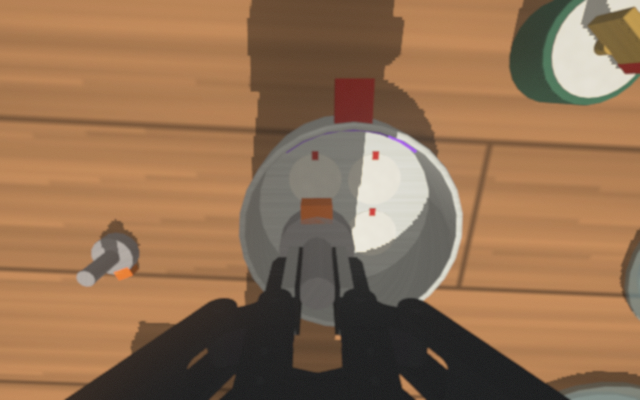

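Post A is in the jaws with its pad pointing straight up the image at (317,209), and the free spots and ticks are visible. Lowering.

Request:
{"api": "play_rows", "payload": {"motion": [[1,[0,0.002,-0.04],0],[1,[0,0.002,-0.08],0],[1,[0,0.002,-0.105],0],[1,[0,0.002,-0.118],0],[1,[0,0.002,-0.121],0]]}}

```text
time: 6.1
tool_pos: [0.5267, 0.0536, 0.0298]
tool_rot: [0.512, 0.486, 0.514, -0.487]
contact_force: [-0.8, -0.3, -1.7]
gripper_width: 0.164
```

Request:
{"api": "play_rows", "payload": {"motion": [[1,[0,0,0],0],[1,[0,0,-0.001],0],[0.1,[0,0,-0.001],0],[0.1,[0,0,-0.001],0],[0.1,[0,0,-0.001],0]]}}

```text
time: 6.6
tool_pos: [0.5284, 0.0524, 0.0314]
tool_rot: [0.513, 0.488, 0.512, -0.487]
contact_force: [-0.1, 0.5, 0.1]
gripper_width: 0.447
```

Request:
{"api": "play_rows", "payload": {"motion": [[0.1,[0,0,0.04],0],[0.1,[0,0,0.08],0],[0.1,[0,0,0.12],0],[-1,[-0.02,0.04,0.15],0.0],[-1,[-0.04,0.08,0.18],0.0]]}}

```text
time: 7.1
tool_pos: [0.4907, 0.127, 0.2085]
tool_rot: [0.512, 0.489, 0.511, -0.487]
contact_force: [2.0, 1.1, 0.3]
gripper_width: 0.773
```

Run:
```python
from h import *
p,R,y=tool(); print(p,y,state()["joint_pos"],state()["time"],state()["gripper_width"])
c,im,d,X=grab("wrist"); save("f_w.png",im)
print(postfit(im,X,(.5285,.053),.006)); print(postfit(im,X,(.4435,.246)));print(potfit(im,X))
```

```text
[0.4907 0.127  0.2085] -1.5229608986754348 [ 0.1061 -0.2224  1.9095  0.0002  1.4518  1.6291] 7.1 0.772516377035113
(array([0.5302, 0.0545, 0.0585]), 256, array([0.5328, 0.0568]), 863, array([0.5458, 0.0585, 0.0396]), 90)
(array([0.4438, 0.2458, 0.0522]), 208, array([0.4467, 0.2439]), 673, array([0.4238, 0.2358, 0.0135]), 97)
(array([0.5028, 0.0255]), array([0.6001, 0.0312, 0.0666]), np.float64(0.05808229640125437), 3790, np.int64(1133))
```

View pics/f_w.png

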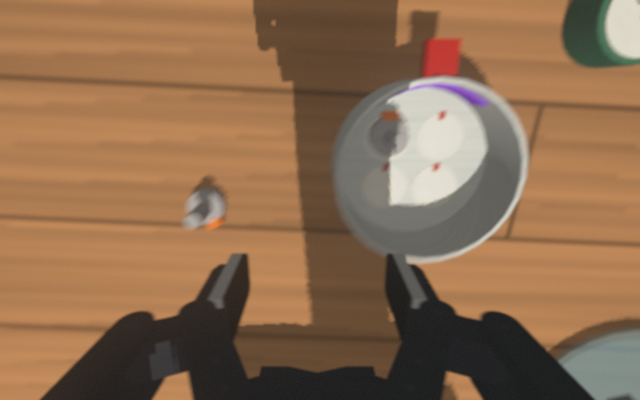

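Post A stands on spot0 at (388,132). Now post B.

Request:
{"api": "play_rows", "payload": {"motion": [[-1,[-0.012,0.035,-0.02],0.1],[-1,[-0.024,0.07,-0.04],0.2],[-1,[-0.036,0.1,-0.07],0.3],[-1,[-0.046,0.1185,-0.095],0.3],[-1,[-0.046,0.1185,-0.095],0.3]]}}

```text
time: 7.65
tool_pos: [0.4405, 0.2459, 0.107]
tool_rot: [0.579, 0.402, 0.582, -0.406]
contact_force: [-0.7, -1.1, -0.9]
gripper_width: 1.001
```

Run:
```python
from h import *
p,R,y=tool(); print(p,y,state()["joint_pos"],state()["time"])
c,im,d,X=grab("wrist"); save("g_w.png",im,3,(200,80,440,280))
print(postfit(im,X,(.4435,.246)))
```

```text
[0.4405 0.2459 0.107 ] -1.2166659648993168 [ 0.3613 -0.1214  1.9979  0.0005  1.2729  1.5778] 7.65
(array([0.4435, 0.2468, 0.0524]), 457, array([0.4467, 0.248 ]), 1374, array([0.4246, 0.2401, 0.0386]), 35)
```

View pics/g_w.png

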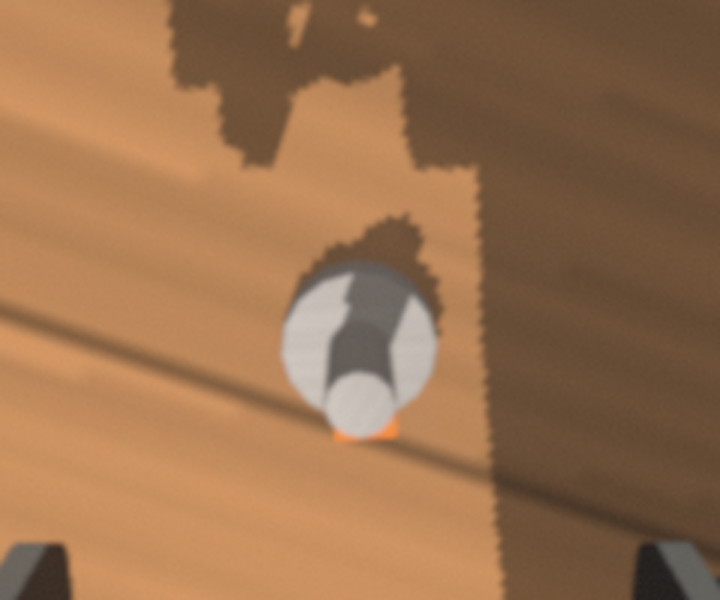

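Request:
{"api": "play_rows", "payload": {"motion": [[-1,[0.002,0,-0.04],0],[-1,[0.002,0,-0.07],0],[-1,[0.002,0,-0.084],0],[-1,[0.002,0,-0.084],0],[0.3,[0.002,0,-0.084],0]]}}

```text
time: 8.2
tool_pos: [0.4481, 0.2453, 0.0288]
tool_rot: [0.58, 0.406, 0.579, -0.405]
contact_force: [0.2, -0.3, 0.1]
gripper_width: 0.856
```

Request:
{"api": "play_rows", "payload": {"motion": [[1,[0,0,0],0],[1,[0,0,0],0],[1,[0,0,0],0],[1,[0,0,0],0],[1,[0,0,0],0]]}}

```text
time: 8.7
tool_pos: [0.4469, 0.2456, 0.0277]
tool_rot: [0.58, 0.405, 0.579, -0.405]
contact_force: [-0.9, 0.4, 2.8]
gripper_width: 0.163
```

Request:
{"api": "play_rows", "payload": {"motion": [[1,[0,0,0.035],0.1],[1,[0,0,0.08],0.25],[1,[0,0,0.12],0.4],[1,[0.004,-0.02,0.12],0.55],[1,[0.008,-0.04,0.12],0.7]]}}

```text
time: 9.2
tool_pos: [0.4551, 0.2054, 0.1487]
tool_rot: [0.685, 0.18, 0.683, -0.179]
contact_force: [-0.9, 0.1, -3.0]
gripper_width: 0.157
```

Request:
{"api": "play_rows", "payload": {"motion": [[1,[0.003,-0.02,0],0.15],[1,[0.006,-0.04,0],0.3],[1,[0.009,-0.06,0],0.45],[1,[0.012,-0.08,0],0.6],[1,[0.015,-0.1,0],0.75]]}}

```text
time: 9.7
tool_pos: [0.4688, 0.1045, 0.1461]
tool_rot: [0.702, -0.083, 0.703, 0.083]
contact_force: [-0.1, -0.4, -1.6]
gripper_width: 0.163
```

Request:
{"api": "play_rows", "payload": {"motion": [[1,[0.003,-0.02,0],0.15],[1,[0.005,-0.04,0],0.3],[1,[0.007,-0.06,0],0.45],[1,[0.009,-0.08,0],0.6],[1,[0.011,-0.1,0],0.75]]}}

```text
time: 10.2
tool_pos: [0.4797, 0.0046, 0.1461]
tool_rot: [0.622, -0.334, 0.623, 0.335]
contact_force: [0.7, 0.6, -2.0]
gripper_width: 0.164
```

Request:
{"api": "play_rows", "payload": {"motion": [[1,[0,-0.01,0],0.15],[1,[0,-0.01,0],0.3],[1,[0,-0.01,0],0.45],[1,[0,-0.01,0],0.575],[1,[0,-0.01,0],0.575]]}}

```text
time: 10.7
tool_pos: [0.4798, -0.0046, 0.1461]
tool_rot: [0.504, -0.496, 0.504, 0.496]
contact_force: [-0.6, 0.7, -3.1]
gripper_width: 0.163
```

Run:
```python
from h import *
p,R,y=tool(); print(p,y,state()["joint_pos"],state()["time"],state()["gripper_width"])
c,im,d,X=grab("wrist"); save("h_w.png",im)
print(postfit(im,X,p[:2],p[2]-.0265)); print(potfit(im,X))
```

```text
[ 0.4798 -0.0046  0.1461] 1.554676505568863 [-0.1649 -0.2358  2.0275 -0.0001  1.3516 -1.7195] 10.7 0.16334669490017067
(array([ 0.4762, -0.0044,  0.1713]), 1696, array([ 0.4708, -0.0047]), 1635, array([ 0.4693, -0.0265,  0.2262]), 2)
(array([0.5025, 0.0235]), array([nan, nan, nan]), np.float64(nan), 4023, np.int64(0))h.py:35: RuntimeWarning: Mean of empty slice.
  b=red&(abs(X[...,2]-.066)<.004)&near(X,q[0]+.098,q[1],.03); Bk=X[b].mean(0)
  ret = um.true_divide(
```

View pics/h_w.png

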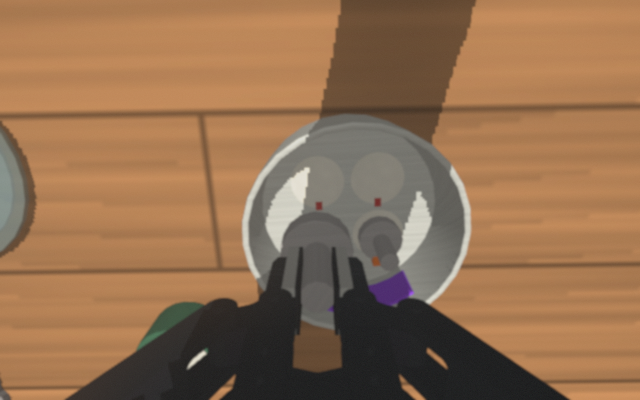

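Post B is in the jaws above spot3 and post A is at (378,237). Lowering.

Request:
{"api": "play_rows", "payload": {"motion": [[1,[-0.001,0.001,-0.04],0],[1,[-0.001,0.001,-0.08],0],[1,[-0.001,0.001,-0.1],0],[1,[-0.001,0.001,-0.109],0],[1,[-0.001,0.001,-0.112],0]]}}

```text
time: 11.25
tool_pos: [0.4788, -0.0035, 0.034]
tool_rot: [0.504, -0.495, 0.505, 0.496]
contact_force: [0.0, -0.6, -1.6]
gripper_width: 0.158
```

Request:
{"api": "play_rows", "payload": {"motion": [[1,[0,0,0],0],[1,[0,0,-0.001],0],[0.1,[0,0,-0.001],0],[0.1,[0,0,-0.001],0],[0.1,[0,0,-0.001],0]]}}

```text
time: 11.75
tool_pos: [0.4803, -0.0038, 0.035]
tool_rot: [0.504, -0.497, 0.504, 0.495]
contact_force: [-0.0, 0.3, -0.8]
gripper_width: 0.449
```

Request:
{"api": "play_rows", "payload": {"motion": [[0.1,[0,0,0.04],0],[0.1,[0,0,0.08],0],[0.1,[0,0,0.12],0],[-1,[-0.02,-0.03,0.15],-0.15],[-1,[-0.03,-0.07,0.18],-0.3]]}}

```text
time: 12.25
tool_pos: [0.4492, -0.0726, 0.2157]
tool_rot: [0.573, -0.415, 0.572, 0.414]
contact_force: [0.9, -1.2, 0.2]
gripper_width: 0.771
```

Run:
```python
from h import *
p,R,y=tool(); print(p,y,state()["joint_pos"],state()["time"],state()["gripper_width"])
c,im,d,X=grab("wrist"); save("i_w.png",im)
print(postfit(im,X,(.5285,.053),.006)); print(postfit(im,X,(.4777,-.0037),.006));print(circ(X[near(X,.503,.025,.095)&(abs(X[...,2]-.07)<.003)],.0825,(.503,.025)))
c,im,d,X=grab("top"); save("i_t.png",im,6,(220,130,320,230))
print(potfit(im,X)); print([r for r in nets.landmark_of("top","cover")])
```

```text
[ 0.4492 -0.0726  0.2157] 1.252391009031888 [-0.3241 -0.3663  2.0118  0.0002  1.4941 -1.5765] 12.25 0.771283122775432
(array([0.5293, 0.052 , 0.0583]), 213, array([0.5276, 0.0504]), 729, array([0.5527, 0.0468, 0.0201]), 7)
(array([ 0.4817, -0.0047,  0.0584]), 216, array([ 0.4799, -0.0057]), 747, array([ 0.4614, -0.008 ,  0.2607]), 67)
[0.5023 0.023 ]
(array([0.5063, 0.0225]), array([0.6065, 0.0289, 0.066 ]), np.float64(0.0638667167508254), 132, np.int64(68))
[{'at': [0.4613, -0.3554, 0.0016], 'score': 0.96}, {'at': [0.1828, -0.3084, 0.0046], 'score': 0.88}, {'at': [0.5724, -0.578, -0.0033], 'score': 0.75}]
```

View pics/i_w.png

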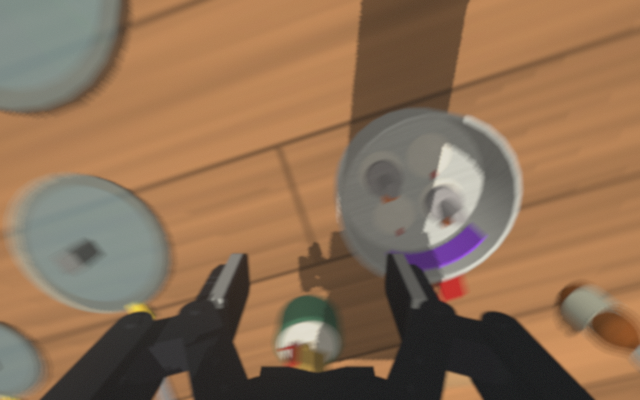

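View pics/i_t.png

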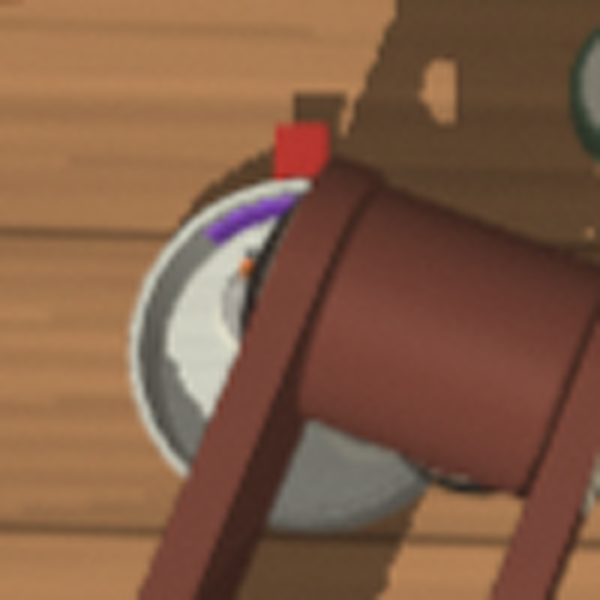

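Request:
{"api": "play_rows", "payload": {"motion": [[-1,[0.01,0,0.01],-0.15],[-1,[0.03,0,0.02],-0.3],[-1,[0.05,0,0.03],-0.45],[-1,[0.07,0,0.04],-0.6],[-1,[0.07,0,0.04],-0.75]]}}

```text
time: 12.9
tool_pos: [0.5215, -0.0719, 0.2534]
tool_rot: [0.685, -0.175, 0.685, 0.176]
contact_force: [-0.7, 0.2, -0.6]
gripper_width: 0.998
```

Request:
{"api": "play_rows", "payload": {"motion": [[-1,[0,0,0],-0.15],[-1,[0,0,0],-0.3],[-1,[0,0,0],-0.45],[-1,[0,0,0],-0.6],[-1,[0,0,0],-0.75]]}}

```text
time: 13.4
tool_pos: [0.5192, -0.0716, 0.2516]
tool_rot: [0.701, 0.088, 0.703, -0.087]
contact_force: [-0.1, -0.0, -0.8]
gripper_width: 1.003
```

Request:
{"api": "play_rows", "payload": {"motion": [[-1,[0,0,0],-0.15],[-1,[0,0,0],-0.3],[-1,[0,0,0],-0.45],[-1,[0,0,0],-0.6],[-1,[0,0,0],-0.75]]}}

```text
time: 13.9
tool_pos: [0.5192, -0.0716, 0.2516]
tool_rot: [0.62, 0.339, 0.622, -0.339]
contact_force: [0.5, 0.1, -0.3]
gripper_width: 0.996
```

Request:
{"api": "play_rows", "payload": {"motion": [[-1,[0,0,0],-0.15],[-1,[0,0,0],-0.3],[-1,[0,0,0],-0.39],[-1,[0,0,0],-0.39],[-1,[0,0,0],-0.39]]}}

```text
time: 14.4
tool_pos: [0.5194, -0.0721, 0.2523]
tool_rot: [0.544, 0.45, 0.546, -0.451]
contact_force: [0.6, -0.4, -0.0]
gripper_width: 0.997
```

Run:
```python
from h import *
p,R,y=tool(); print(p,y,state()["joint_pos"],state()["time"],state()["gripper_width"])
c,im,d,X=grab("wrist"); save("j_w.png",im); save("j_wz.png",im,5,(150,60,300,180)); np.savez("j.npz",im=im,X=X)
print(postfit(im,X,(.5285,.053),.006)); print(postfit(im,X,(.4777,-.0037),.006));print(potfit(im,X))
```

```text
[ 0.5194 -0.0721  0.2523] -1.38171716904515 [-0.2801 -0.2011  1.8186  0.0002  1.526   1.1016] 14.4 0.9970808421632141
(array([0.5305, 0.0532, 0.0584]), 202, array([0.5318, 0.0502]), 632, array([0.5508, 0.0549, 0.0206]), 119)
(array([ 0.4832, -0.0036,  0.0585]), 172, array([ 0.4859, -0.005 ]), 555, array([ 0.5035, -0.0032,  0.0371]), 90)
(array([0.5031, 0.0242]), array([0.6018, 0.029 , 0.0667]), np.float64(0.04912723870207646), 2847, np.int64(881))
```

View pics/j_w.png

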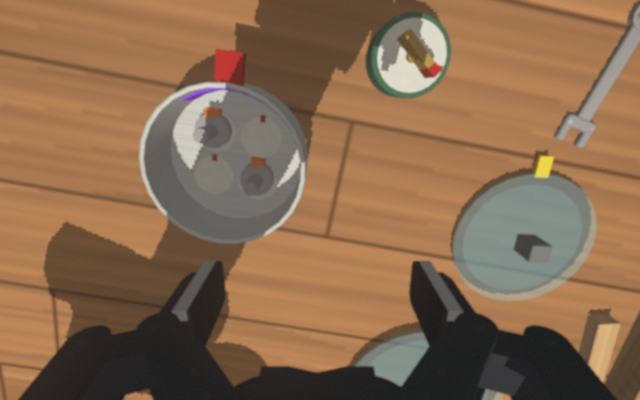

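View pics/j_wz.png

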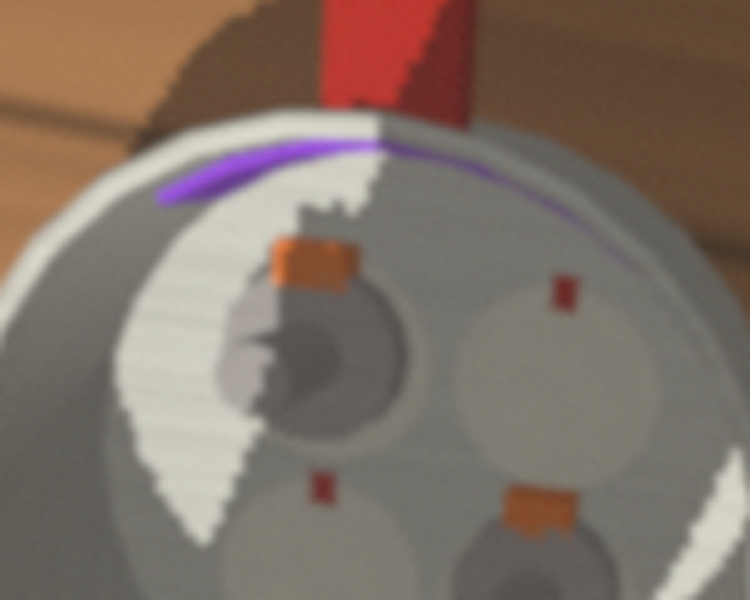

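Run:
```python
from h import *
z=np.load("j.npz"); im,X=z["im"],z["X"]; save("j_wz2.png",im,6,(190,110,310,210))
q,_,yw,_,_=potfit(im,X); c,s=np.cos(yw),np.sin(yw)
org=hsvm(im,(5,110,80),(22,255,255))
for c0,sp in [((.530,.053),(27,27)),((.482,-.004),(-27,-27))]:
    m=near(X,*c0,.024)&(abs(X[...,2]-.020)<.0015)&~org
    cc,r=cv2.minEnclosingCircle((X[m][:,:2]*1000).astype(np.float32))
    print("foot",cc,r,"spot",q*1000+[c*sp[0]-s*sp[1],s*sp[0]+c*sp[1]])
```

```text
foot (531.756591796875, 54.87913131713867) 21.58199119567871 spot [528.7188  52.4686]
foot (483.3674011230469, -2.4927978515625) 20.900449752807617 spot [477.4358  -4.1181]
```

View pics/j_wz2.png

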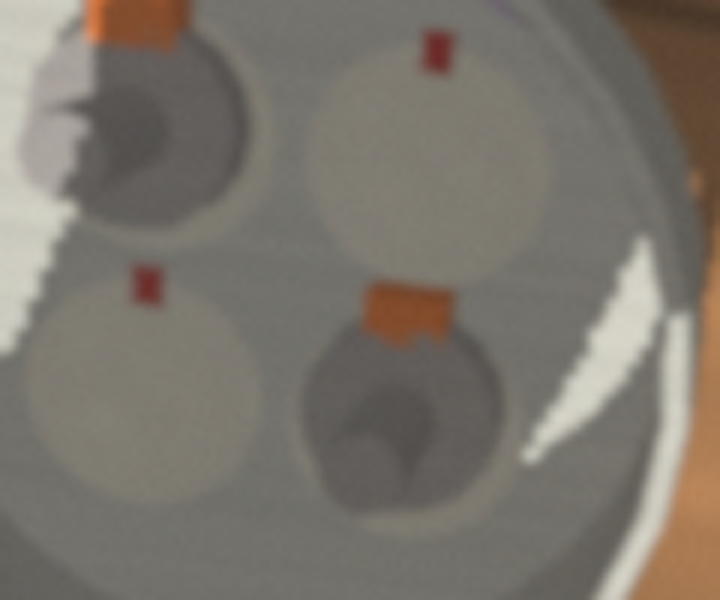

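Both posts are on their spots with pads towards the ticks. Now the cover.

Request:
{"api": "play_rows", "payload": {"motion": [[-1,[-0.01,-0.049,0],0],[-1,[-0.02,-0.097,0],0],[-1,[-0.03,-0.145,0],0],[-1,[-0.04,-0.193,-0.01],0],[-1,[-0.049,-0.24,-0.02],0]]}}

```text
time: 14.95
tool_pos: [0.4702, -0.3147, 0.2335]
tool_rot: [0.545, 0.451, 0.544, -0.451]
contact_force: [1.0, 0.3, 0.4]
gripper_width: 1.002
```

Request:
{"api": "play_rows", "payload": {"motion": [[-1,[-0.009,-0.043,-0.02],0],[-1,[-0.009,-0.043,-0.06],0],[-1,[-0.009,-0.043,-0.1],0],[-1,[-0.009,-0.043,-0.11],0],[-1,[-0.009,-0.043,-0.11],0]]}}

```text
time: 15.45
tool_pos: [0.4606, -0.3546, 0.1211]
tool_rot: [0.543, 0.451, 0.546, -0.451]
contact_force: [0.1, 0.1, 0.2]
gripper_width: 1.0
```

```bash
cat >> h.py <<'E'
def coverfit(im,X,c0,zb=0.):
    k=near(X,*c0,.025)&(abs(X[...,2]-zb-.045)<.004); K=X[k]
    r=cv2.minAreaRect((K[:,:2]*1000).astype(np.float32))
    ye=hsvm(im,(22,120,100),(36,255,255))&near(X,*c0,.125)&(abs(X[...,2]-zb-.009)<.008)
    Y=X[ye]
    return K.mean(0),k.sum(),r,Y.mean(0) if len(Y) else None,len(Y)
E
python3 - <<'E'
from h import *
p,R,y=tool(); print(p,y,state()["joint_pos"],state()["time"],state()["gripper_width"])
c,im,d,X=grab("wrist"); save("k_w.png",im)
r=coverfit(im,X,(.4615,-.355)); print(r); K,Y=r[2][0],r[3]; print(np.arctan2(Y[1]-K[1]/1000,Y[0]-K[0]/1000))
E
```

```text
[ 0.4606 -0.3546  0.1211] -1.3840371633641717 [-0.7841  0.0458  1.81    0.0001  1.2907  0.5999] 15.45 1.0002220562926751
(array([ 0.4631, -0.356 ,  0.0455]), np.int64(1058), ((462.0318603515625, -356.2102966308594), (24.363927841186523, 23.90410804748535), 7.983570575714111), array([ 0.563 , -0.3418,  0.0116]), 735)
0.14156408485332966
```

View pics/k_w.png

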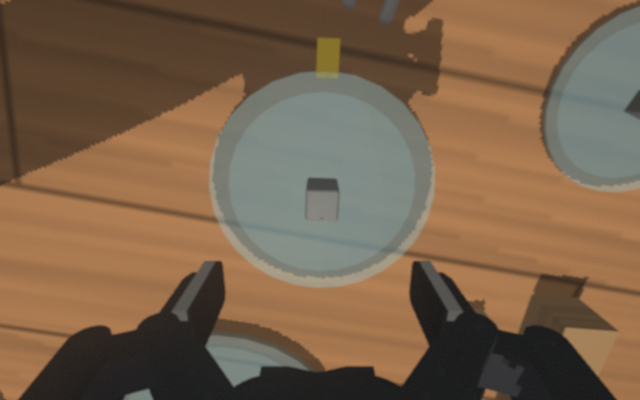

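The knob is at (322,200) and the tab at (328,58), giving a cover yaw of about 0.14. Grasping the knob.

Request:
{"api": "play_rows", "payload": {"motion": [[-1,[0.001,-0.0015,-0.04],-0.047],[-1,[0.001,-0.0015,-0.08],-0.047],[-1,[0.001,-0.0015,-0.103],-0.047],[-1,[0.001,-0.0015,-0.103],-0.047],[0.2,[0.001,-0.0015,-0.103],-0.047]]}}

```text
time: 16.0
tool_pos: [0.4643, -0.3586, 0.0231]
tool_rot: [0.535, 0.464, 0.532, -0.464]
contact_force: [-0.3, 0.5, 0.3]
gripper_width: 0.859
```

Request:
{"api": "play_rows", "payload": {"motion": [[1,[0,0,0],0],[1,[0,0,0],0],[1,[0,0,0],0],[1,[0,0,0],0],[1,[0,0,0],0]]}}

```text
time: 16.5
tool_pos: [0.4636, -0.3583, 0.0222]
tool_rot: [0.534, 0.464, 0.532, -0.464]
contact_force: [0.7, 0.2, 6.0]
gripper_width: 0.266
```

Request:
{"api": "play_rows", "payload": {"motion": [[1,[0,0,0.02],0],[1,[0,0,0.06],0],[1,[0,0,0.11],0],[1,[0,0,0.15],0],[1,[0,0,0.16],0]]}}

```text
time: 17.0
tool_pos: [0.4646, -0.3593, 0.1864]
tool_rot: [0.537, 0.464, 0.53, -0.464]
contact_force: [0.4, 0.2, -0.2]
gripper_width: 0.268
```

Run:
```python
from h import *
p,R,y=tool(); print(p,y,state()["joint_pos"],state()["time"],state()["gripper_width"])
c,im,d,X=grab("wrist"); save("l_w.png",im)
c,im,d,X=grab("scene"); save("l_s.png",im)
```

```text
[ 0.4646 -0.3593  0.1864] -1.4320003994846278 [-0.785  -0.0107  1.7533  0.      1.3897  0.647 ] 17.0 0.26765417099459243
```

View pics/l_w.png

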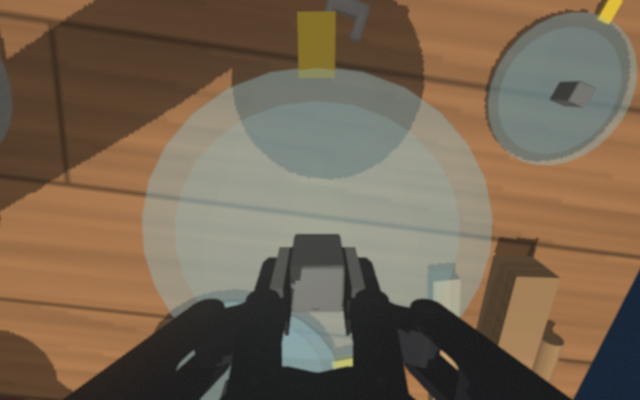

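View pics/l_s.png

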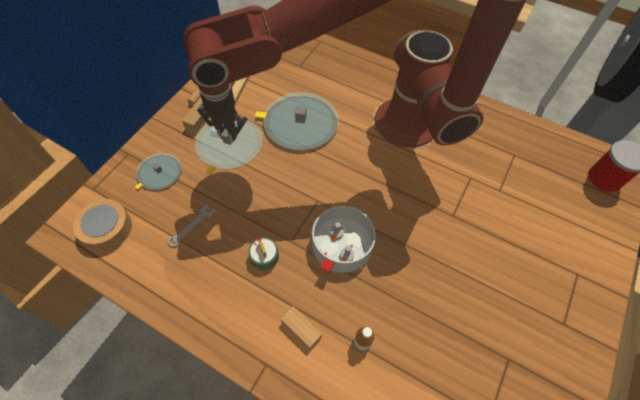

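Cover held level by its knob with the tab straight ahead at (317,45), and both posts are still in the pot. Carrying it over the pot.

Request:
{"api": "play_rows", "payload": {"motion": [[1,[0.005,0.04,0],0],[1,[0.01,0.085,0],0],[1,[0.015,0.13,0],0],[1,[0.02,0.178,0],0],[1,[0.025,0.226,0],-0.04]]}}

```text
time: 17.6
tool_pos: [0.4855, -0.1289, 0.1762]
tool_rot: [0.521, 0.474, 0.526, -0.476]
contact_force: [0.4, -0.4, -1.7]
gripper_width: 0.271
```

Request:
{"api": "play_rows", "payload": {"motion": [[1,[0.005,0.048,0],-0.047],[1,[0.01,0.096,0],-0.047],[1,[0.013,0.135,0],-0.047],[1,[0.0135,0.155,0],-0.047],[1,[0.0135,0.157,0],-0.047]]}}

```text
time: 18.1
tool_pos: [0.4989, 0.028, 0.1764]
tool_rot: [0.512, 0.485, 0.516, -0.487]
contact_force: [-0.1, -0.6, -2.7]
gripper_width: 0.269
```

Run:
```python
from h import *
p,R,y=tool(); print(p,y,state()["joint_pos"],state()["time"],state()["gripper_width"])
c,im,d,X=grab("wrist"); save("m_w.png",im); np.savez("m.npz",im=im,X=X)
HS=cv2.cvtColor(im,cv2.COLOR_RGB2HSV)
ye=hsvm(im,(22,120,80),(36,255,255)); print(ye.sum(),X[ye].mean(0))
```

```text
[0.4989 0.028  0.1764] -1.5152166208909816 [-0.0932 -0.2087  1.9524  0.0005  1.4045  1.4219] 18.1 0.26929565748531875
2073 [0.5994 0.0346 0.1654]
```

View pics/m_w.png

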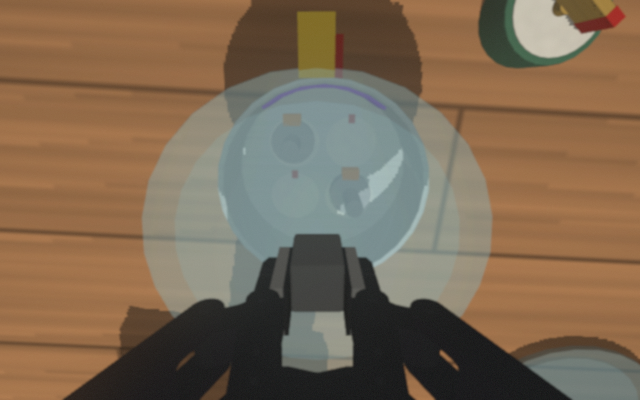

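Request:
{"api": "play_rows", "payload": {"motion": [[1,[0.0052,-0.0045,0],0],[1,[0.0052,-0.0045,-0.03],0],[1,[0.0052,-0.0045,-0.06],0],[1,[0.0052,-0.0045,-0.074],0],[1,[0.0052,-0.0045,-0.076],0]]}}

```text
time: 18.65
tool_pos: [0.5044, 0.0201, 0.1014]
tool_rot: [0.511, 0.486, 0.514, -0.489]
contact_force: [0.1, -0.3, -2.2]
gripper_width: 0.269
```

Run:
```python
from h import *
p,R,y=tool(); print(p,y,state()["time"],state()["contact_force"])
c,im,d,X=grab("wrist"); save("n_w.png",im)
ye=hsvm(im,(22,120,80),(36,255,255)); print(ye.sum(),X[ye].mean(0))
for n in ["scene","top"]:
    c,im,d,X=grab(n)
    q=proj(c,(.503,.025,.07)); a,b=int(q[0]),int(q[1]); save(f"n_{n}.png",im,6,(a-55,b-45,a+55,b+45))
    ye=hsvm(im,(22,120,80),(36,255,255))&near(X,.503,.025,.13); print(n,ye.sum(),X[ye].mean(0) if ye.any() else None)
    print(nets.landmark_of(n,"cover"))
```

```text
[0.5044 0.0201 0.1014] -1.520837718429112 18.65 [ 0.0659 -0.3298 -2.2472]
2043 [0.6049 0.026  0.0906]
scene 48 [0.6059 0.0257 0.0901]
[{'at': [0.1774, -0.3048, -0.0001], 'score': 0.89}, {'at': [0.5036, 0.0214, 0.0813], 'score': 0.79}, {'at': [0.5752, -0.5809, 0.0005], 'score': 0.59}, {'at': [0.7111, 0.1935, 0.0009], 'score': 0.43}]
top 11 [0.617  0.0252 0.0946]
[{'at': [0.5069, 0.0203, 0.0819], 'score': 0.86}, {'at': [0.1852, -0.307, 0.003], 'score': 0.66}, {'at': [0.572, -0.5775, -0.0013], 'score': 0.57}]
```

View pics/n_w.png

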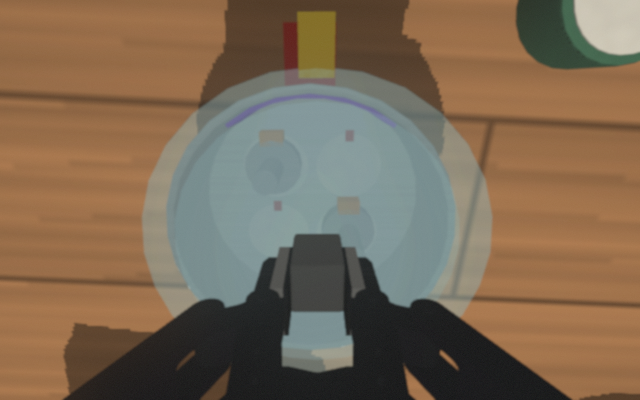

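View pics/n_scene.png

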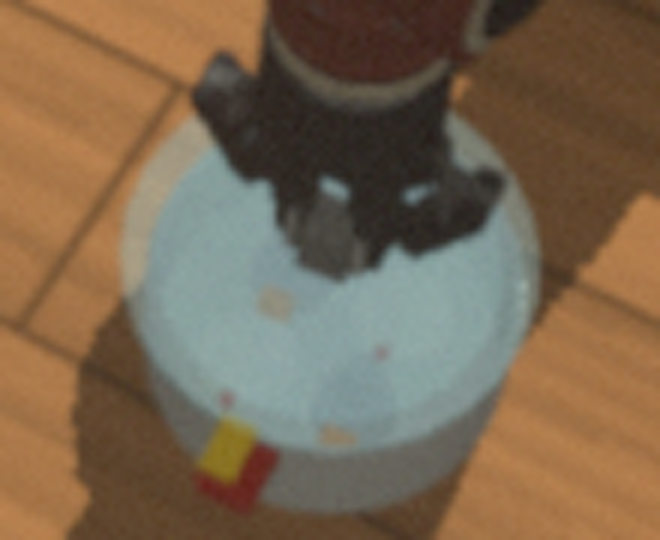

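The cover sits about 3.5 mm towards −y: flange centre column 317.5 against pot centre column 311.5. Correcting, then lowering onto the pot.

Request:
{"api": "play_rows", "payload": {"motion": [[1,[0,0.002,0],0],[1,[0,0.0035,0],0],[1,[0,0.0035,-0.003],0],[1,[0,0.0035,-0.007],0],[1,[0,0.0035,-0.008],0]]}}

```text
time: 19.4
tool_pos: [0.5058, 0.0247, 0.0956]
tool_rot: [0.512, 0.487, 0.513, -0.487]
contact_force: [-0.1, 0.4, -3.2]
gripper_width: 0.268
```

Run:
```python
from h import *
p,R,y=tool(); print(p,y,state()["time"],state()["contact_force"])
c,im,d,X=grab("wrist"); save("o_w.png",im)
ye=hsvm(im,(22,120,80),(36,255,255)); print(ye.sum(),X[ye].mean(0))
```

```text
[0.5058 0.0247 0.0956] -1.5187907953881032 19.4 [-0.1142  0.3966 -3.2411]
2079 [0.6061 0.0309 0.0852]
```

View pics/o_w.png

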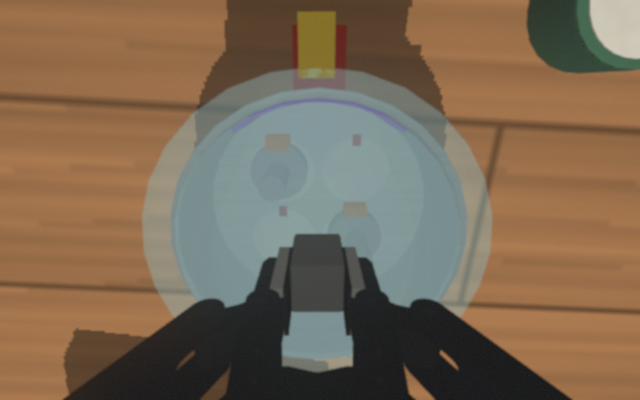

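Request:
{"api": "play_rows", "payload": {"motion": [[1,[-0.001,-0.0007,-0.002],0],[1,[-0.001,-0.0007,-0.004],0],[1,[-0.001,-0.0007,-0.006],0],[1,[-0.001,-0.0007,-0.008],0],[1,[-0.001,-0.0007,-0.008],0]]}}

```text
time: 19.95
tool_pos: [0.505, 0.0239, 0.0881]
tool_rot: [0.513, 0.487, 0.513, -0.487]
contact_force: [-0.4, -1.0, -2.5]
gripper_width: 0.266
```

Request:
{"api": "play_rows", "payload": {"motion": [[1,[0,0,-0.001],0],[1,[0,0,-0.0015],0],[1,[0,0,-0.002],0],[1,[0,0,-0.002],0],[1,[0,0,-0.002],0]]}}

```text
time: 20.45
tool_pos: [0.5051, 0.0239, 0.0864]
tool_rot: [0.513, 0.487, 0.513, -0.487]
contact_force: [-3.0, -0.2, -0.8]
gripper_width: 0.266
```

Run:
```python
from h import *
p,R,y=tool(); print(p,y,state()["time"],state()["contact_force"])
c,im,d,X=grab("wrist"); save("q_w.png",im)
ye=hsvm(im,(22,120,80),(36,255,255)); print(ye.sum(),X[ye].mean(0))
```

```text
[0.5051 0.0239 0.0864] -1.5189672289880816 20.45 [-3.0209 -0.246  -0.8426]
2068 [0.6054 0.03   0.0762]
```

View pics/q_w.png

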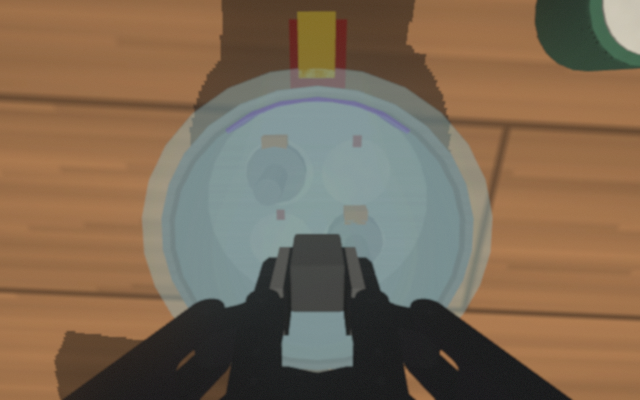

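Request:
{"api": "play_rows", "payload": {"motion": [[1,[-0.001,0,-0.001],0],[1,[-0.001,0,-0.002],0],[1,[-0.001,0,-0.002],0],[0.0,[-0.001,0,-0.002],0],[0.0,[-0.001,0,-0.002],0]]}}

```text
time: 21.0
tool_pos: [0.5052, 0.0238, 0.0849]
tool_rot: [0.513, 0.487, 0.512, -0.486]
contact_force: [-0.5, -0.3, -0.5]
gripper_width: 0.499
```

Request:
{"api": "play_rows", "payload": {"motion": [[0.0,[0,0,0],0],[-0.2,[0,0,0.02],0],[-0.5,[0,0,0.06],0],[-0.5,[-0.02,0,0.1],0],[-0.5,[-0.02,0,0.12],0]]}}

```text
time: 21.5
tool_pos: [0.4849, 0.0238, 0.2084]
tool_rot: [0.514, 0.488, 0.511, -0.486]
contact_force: [1.2, -0.7, -0.2]
gripper_width: 0.754
```

```bash
cat >> h.py <<'E'
def coverseat(im,X):
    m=near(X,.503,.025,.095)
    H=hsvm(im,(22,120,80),(36,255,255))&near(X,.503,.025,.13)&(X[...,2]>.06)
    r=coverfit(im,X,(.503,.025),.064)
    t=np.arctan2(r[3][1]-r[2][0][1]/1000,r[3][0]-r[2][0][0]/1000) if r[3] is not None else None
    fl=X[m&(abs(X[...,2]-.075)<.008)&(np.hypot(X[...,0]-.503,X[...,1]-.025)>.03)]
    A=np.c_[fl[:,:2]-[.503,.025],np.ones(len(fl))]; s=np.linalg.lstsq(A,fl[:,2],rcond=None)[0] if len(fl)>50 else None
    return "knob",r[0],r[2],"tab",r[3],r[4],"yaw",t,"plane",s,len(fl)
E
python3 - <<'E'
from h import *
p,R,y=tool(); print(p,y,state()["time"],state()["contact_force"])
c,im,d,X=grab("wrist"); save("r_w.png",im); print(coverseat(im,X)); np.savez("r.npz",im=im,X=X)
E
```

```text
[0.4849 0.0238 0.2084] -1.518971008785693 21.5 [ 1.2336 -0.7391 -0.2262]
('knob', array([0.5045, 0.0247, 0.1095]), ((503.8619384765625, 24.808908462524414), (23.5362606048584, 23.858898162841797), 3.709904432296753), 'tab', array([0.6056, 0.0298, 0.0757]), 609, 'yaw', np.float64(0.049314057642039305), 'plane', array([ 0.    , -0.0002,  0.0757]), 31081)
```

View pics/r_w.png

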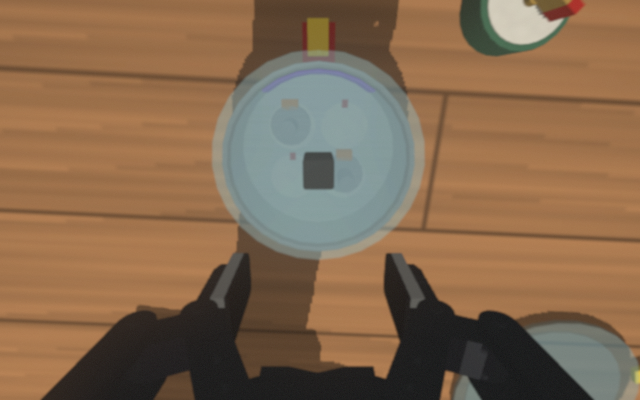

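The cover is seated: knob top at 109.5 mm (origin about 64.5 mm), tilt about 0.0002, tab yaw 0.049 against the pot's 0.05. Now the timer. I'll turn the wrist to one end of its range so I can wind in one long grasp.

Request:
{"api": "play_rows", "payload": {"motion": [[-1,[0.03,-0.03,0.01],0.15],[-1,[0.06,-0.062,0.01],0.3],[-1,[0.09,-0.094,0.01],0.45],[-1,[0.12,-0.126,0.01],0.6],[-1,[0.15,-0.158,0.01],0.75]]}}

```text
time: 22.05
tool_pos: [0.6354, -0.1355, 0.2132]
tool_rot: [0.656, 0.263, 0.656, -0.263]
contact_force: [-1.0, -0.5, 0.7]
gripper_width: 1.001
```

Request:
{"api": "play_rows", "payload": {"motion": [[-1,[0.01,-0.008,0],0.15],[-1,[0.01,-0.008,0],0.3],[-1,[0.01,-0.008,0],0.45],[-1,[0.01,-0.008,0],0.6],[-1,[0.01,-0.008,0],0.75]]}}

```text
time: 22.55
tool_pos: [0.6443, -0.1422, 0.2131]
tool_rot: [0.707, 0.005, 0.707, -0.004]
contact_force: [-0.2, 0.5, 1.1]
gripper_width: 1.002
```

Request:
{"api": "play_rows", "payload": {"motion": [[-1,[0,0,0],0.15],[-1,[0,0,0],0.3],[-1,[0,0,0],0.45],[-1,[0,0,0],0.6],[-1,[0,0,0],0.75]]}}

```text
time: 23.05
tool_pos: [0.6443, -0.1421, 0.2131]
tool_rot: [0.659, -0.255, 0.66, 0.255]
contact_force: [0.5, -0.3, 0.2]
gripper_width: 1.0
```

Request:
{"api": "play_rows", "payload": {"motion": [[-1,[0,0,0],0.15],[-1,[0,0,0],0.3],[-1,[0,0,0],0.45],[-1,[0,0,0],0.6],[-1,[0,0,0],0.75]]}}

```text
time: 23.55
tool_pos: [0.6443, -0.1421, 0.2131]
tool_rot: [0.52, -0.478, 0.521, 0.479]
contact_force: [-0.1, -0.6, -0.6]
gripper_width: 1.002
```

Request:
{"api": "play_rows", "payload": {"motion": [[-1,[0,0,0],0.15],[-1,[0,0,0],0.3],[-1,[0,0,0],0.45],[-1,[0,0,0],0.6],[-1,[0,0,0],0.75]]}}

```text
time: 24.05
tool_pos: [0.6443, -0.1421, 0.2131]
tool_rot: [0.309, -0.636, 0.309, 0.636]
contact_force: [0.4, -0.5, 0.5]
gripper_width: 1.0
```

Request:
{"api": "play_rows", "payload": {"motion": [[-1,[0,0,0],0.15],[-1,[0,0,0],0.226],[-1,[0,0,0],0.226],[-1,[0,0,0],0.226]]}}

```text
time: 24.45
tool_pos: [0.6443, -0.1421, 0.2136]
tool_rot: [0.238, -0.666, 0.238, 0.666]
contact_force: [-0.1, -0.5, -0.3]
gripper_width: 0.999
```

Run:
```python
from h import *
p,R,y=tool(); print(p,y,state()["joint_pos"],state()["time"])
c,im,d,X=grab("wrist"); save("s_w.png",im); np.savez("s.npz",im=im,X=X)
m=near(X,.6465,-.142,.035)&(abs(X[...,2]-.081)<.005); P=X[m]
print(m.sum(),P.mean(0),cv2.minAreaRect((P[:,:2]*1000).astype(np.float32)))
m=near(X,.6465,-.142,.05)&(abs(X[...,2]-.045)<.003); print("dial",m.sum(),circ(X[m],.04,(.6465,-.142)), cv2.minEnclosingCircle((X[m][:,:2]*1000).astype(np.float32)))
```

```text
[ 0.6443 -0.1421  0.2136] 2.4552495488581787 [-0.3298  0.1445  1.5443  0.      1.4535 -2.7851] 24.45
468 [ 0.6445 -0.1437  0.0817] ((645.4061279296875, -142.46495056152344), (46.708011627197266, 8.065286636352539), 52.756900787353516)
dial 4173 [ 0.6516 -0.1352] ((645.5330200195312, -142.190673828125), 39.74132537841797)
```

View pics/s_w.png

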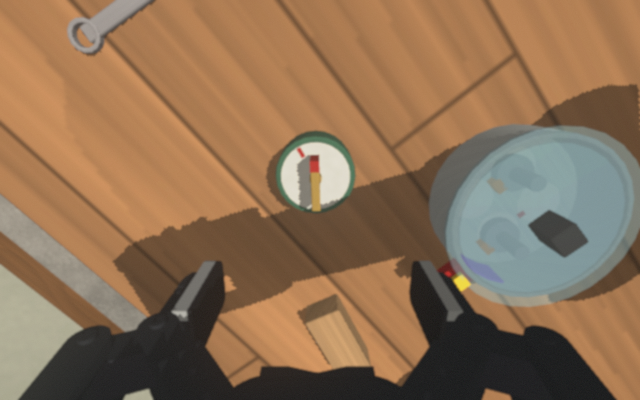

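The blade is vertical in the image at (315,182) with its red end up; its centre is (0.6454, −0.1424). Descending.

Request:
{"api": "play_rows", "payload": {"motion": [[-1,[0.001,-0.0003,-0.05],0.036],[-1,[0.001,-0.0003,-0.1],0.036],[-1,[0.001,-0.0003,-0.14],0.036],[-1,[0.001,-0.0003,-0.158],0.036],[-0.3,[0.001,-0.0003,-0.158],0.036]]}}

```text
time: 25.0
tool_pos: [0.643, -0.1416, 0.0527]
tool_rot: [0.226, -0.668, 0.225, 0.673]
contact_force: [-0.7, 0.4, -0.2]
gripper_width: 0.853
```

Run:
```python
from h import *
p,R,y=tool(); print(p,y,state()["joint_pos"],state()["time"])
c,im,d,X=grab("wrist"); save("t_w.png",im)
```

```text
[ 0.643  -0.1416  0.0527] 2.492408019713607 [-0.3298  0.2959  1.6522  0.      1.2001 -2.8222] 25.0
```

View pics/t_w.png

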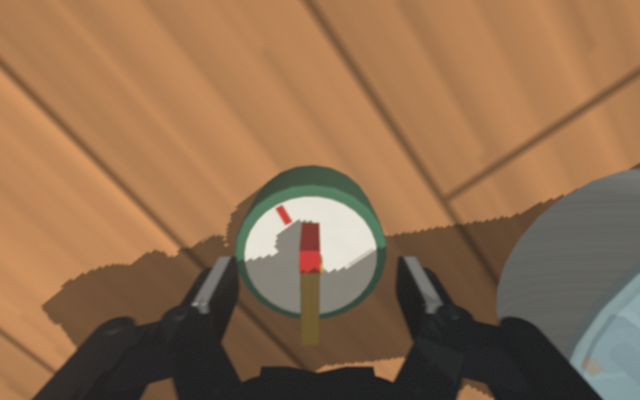

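The blade is at column 311 and the jaw centre at 317, so I'm shifting about 2.5 mm and then closing.

Request:
{"api": "play_rows", "payload": {"motion": [[-0.3,[0.0022,-0.0012,0],0],[0.3,[0.0022,-0.0012,0],0],[0.8,[0.0022,-0.0012,0],0],[1,[0.0022,-0.0012,0],0],[1,[0.0022,-0.0012,0],0]]}}

```text
time: 25.55
tool_pos: [0.6465, -0.1424, 0.0579]
tool_rot: [0.226, -0.669, 0.225, 0.672]
contact_force: [-8.1, 4.7, 8.6]
gripper_width: 0.082
```

Request:
{"api": "play_rows", "payload": {"motion": [[1,[0,0,0],0],[1,[0,0,0],0],[1,[0,0,0],-0.05],[1,[0,0,0],-0.15],[1,[0,0,0],-0.25]]}}

```text
time: 26.05
tool_pos: [0.6465, -0.1424, 0.0579]
tool_rot: [0.308, -0.635, 0.308, 0.638]
contact_force: [-7.2, 3.4, 8.9]
gripper_width: 0.079
```

Request:
{"api": "play_rows", "payload": {"motion": [[1,[-0.001,0.0007,0],-0.12],[1,[-0.001,0.0007,0],-0.24],[1,[-0.001,0.0007,0],-0.36],[1,[-0.001,0.0007,0],-0.48],[1,[-0.001,0.0007,0],-0.6]]}}

```text
time: 26.55
tool_pos: [0.6465, -0.1425, 0.0579]
tool_rot: [0.483, -0.516, 0.483, 0.517]
contact_force: [-3.7, 1.1, 5.3]
gripper_width: 0.082
```

Request:
{"api": "play_rows", "payload": {"motion": [[1,[0,0,0],-0.12],[1,[0,0,0],-0.24],[1,[0,0,0],-0.36],[1,[0,0,0],-0.48],[1,[0,0,0],-0.6]]}}

```text
time: 27.05
tool_pos: [0.6464, -0.1427, 0.0579]
tool_rot: [0.614, -0.351, 0.614, 0.351]
contact_force: [-3.6, 1.7, 5.2]
gripper_width: 0.079
```

Run:
```python
from h import *
p,R,y=tool(); s=state();print(p,y,s["joint_pos"],s["time"],s["contact_force"],s["ft_torque"],s["gripper_width"])
c,im,d,X=grab("wrist"); save("u_w.png",im)
```

```text
[ 0.6464 -0.1427  0.0579] 1.0387272386311472 [-0.3295  0.2936  1.6453 -0.0001  1.2033 -1.3682] 27.05 [-3.5609  1.7284  5.1669] [0.2158 0.5884 0.1871] 0.07871583691754938
```

View pics/u_w.png

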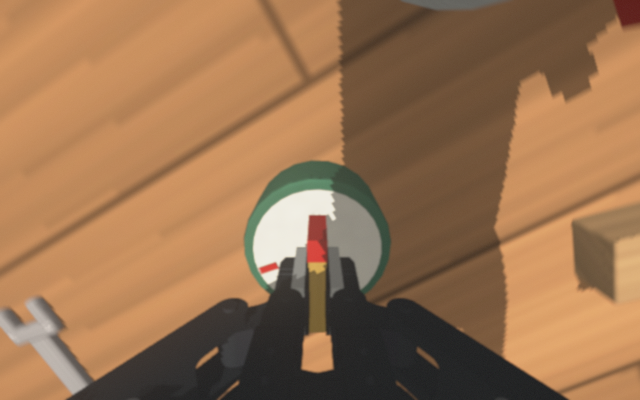

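The key is turning with the jaws. Winding on.

Request:
{"api": "play_rows", "payload": {"motion": [[1,[0,0,0],-0.13],[1,[0,0,0],-0.26],[1,[0,0,0],-0.39],[1,[0,0,0],-0.52],[1,[0,0,0],-0.65]]}}

```text
time: 27.6
tool_pos: [0.6463, -0.1428, 0.0579]
tool_rot: [0.693, -0.136, 0.694, 0.137]
contact_force: [-5.0, 1.4, 5.6]
gripper_width: 0.079
```

Request:
{"api": "play_rows", "payload": {"motion": [[1,[0,0,0],-0.13],[1,[0,0,0],-0.26],[1,[0,0,0],-0.39],[1,[0,0,0],-0.52],[1,[0,0,0],-0.65]]}}

```text
time: 28.1
tool_pos: [0.6461, -0.1428, 0.0579]
tool_rot: [0.701, 0.092, 0.702, -0.092]
contact_force: [-4.4, 1.0, 6.5]
gripper_width: 0.081
```

Request:
{"api": "play_rows", "payload": {"motion": [[1,[0,0,0],-0.13],[1,[0,0,0],-0.26],[1,[0,0,0],-0.39],[1,[0,0,0],-0.52],[1,[0,0,0],-0.65]]}}

```text
time: 28.6
tool_pos: [0.646, -0.1427, 0.0579]
tool_rot: [0.634, 0.311, 0.636, -0.311]
contact_force: [-6.2, 1.3, 6.5]
gripper_width: 0.079
```

Request:
{"api": "play_rows", "payload": {"motion": [[1,[0,0,0],-0.13],[1,[0,0,0],-0.26],[1,[0,0,0],-0.39],[1,[0,0,0],-0.52],[1,[0,0,0],-0.65]]}}

```text
time: 29.1
tool_pos: [0.646, -0.1425, 0.0579]
tool_rot: [0.502, 0.497, 0.503, -0.498]
contact_force: [-5.8, 2.0, 6.6]
gripper_width: 0.076
```

Request:
{"api": "play_rows", "payload": {"motion": [[1,[0,0,0],-0.13],[1,[0,0,0],-0.26],[1,[0,0,0],-0.39],[1,[0,0,0],-0.5],[1,[0,0,0],-0.6]]}}

```text
time: 29.6
tool_pos: [0.646, -0.1424, 0.0579]
tool_rot: [-0.333, -0.623, -0.334, 0.624]
contact_force: [-5.2, 2.6, 6.8]
gripper_width: 0.078
```

Run:
```python
from h import *
p,R,y=tool(); s=state();print(p,y,s["joint_pos"],s["time"],s["contact_force"],s["ft_torque"],s["gripper_width"])
c,im,d,X=grab("wrist"); save("v_w.png",im)
```

```text
[ 0.646  -0.1424  0.0579] -2.160526959944309 [-0.3294  0.2933  1.6456  0.0002  1.2046  1.831 ] 29.6 [-5.1553  2.5652  6.8363] [0.3437 0.8945 0.1581] 0.07777258378070384
```

View pics/v_w.png

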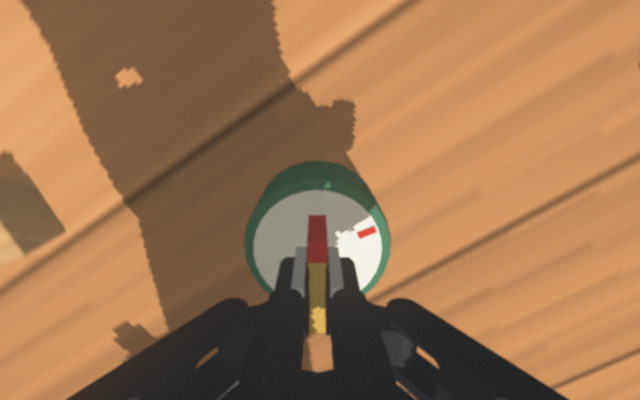

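Request:
{"api": "play_rows", "payload": {"motion": [[1,[0,0,0],-0.07],[1,[0,0,0],-0.14],[1,[0,0,0],-0.2],[1,[0,0,0],-0.26],[1,[0,0,0],-0.3]]}}

```text
time: 30.15
tool_pos: [0.646, -0.1424, 0.0579]
tool_rot: [-0.236, -0.666, -0.237, 0.667]
contact_force: [-5.7, 2.7, 6.8]
gripper_width: 0.078
```

Run:
```python
from h import *
p,R,y=tool(); s=state();print(p,y,s["time"],s["contact_force"],s["ft_torque"],s["gripper_width"])
c,im,d,X=grab("wrist"); save("w_w.png",im)
```

```text
[ 0.646  -0.1424  0.0579] -2.4582297006712857 30.15 [-5.6892  2.697   6.8269] [0.3834 0.8418 0.2493] 0.0776532571809441
```

View pics/w_w.png

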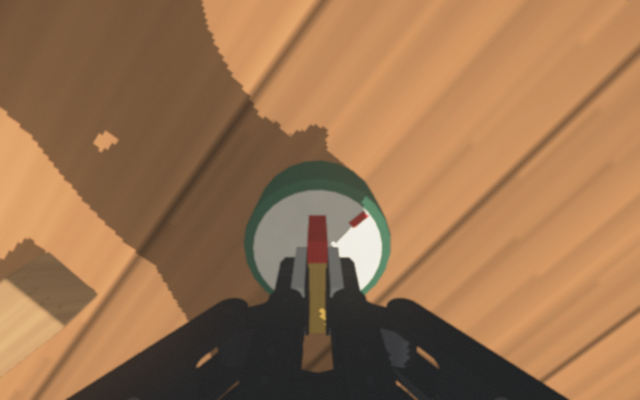

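Request:
{"api": "play_rows", "payload": {"motion": [[1,[0,0,0],-0.03],[1,[0,0,0],-0.06],[1,[0,0,0],-0.09],[1,[0,0,0],-0.12],[1,[0,0,0],-0.12]]}}

```text
time: 30.7
tool_pos: [0.6461, -0.1423, 0.0579]
tool_rot: [-0.196, -0.679, -0.197, 0.68]
contact_force: [-5.4, 2.1, 6.2]
gripper_width: 0.08
```

Run:
```python
from h import *
p,R,y=tool(); s=state();print(p,y,s["time"],s["contact_force"],s["ft_torque"],s["joint_efforts"])
```

```text
[ 0.6461 -0.1423  0.0579] -2.577101839109495 30.7 [-5.3896  2.1474  6.1857] [0.4042 0.7795 0.0036] [ -0.9182 -42.3176 -32.7728  -0.201   -1.507    0.1075]
```

Request:
{"api": "play_rows", "payload": {"motion": [[1,[0,0,0],-0.04],[1,[0,0,0],-0.08],[1,[0,0,0],-0.12],[1,[0,0,0],-0.12],[1,[0,0,0],-0.12]]}}

```text
time: 31.2
tool_pos: [0.6461, -0.1423, 0.0579]
tool_rot: [-0.156, -0.689, -0.157, 0.69]
contact_force: [-4.9, 3.4, 5.9]
gripper_width: 0.077
```

Run:
```python
from h import *
p,R,y=tool(); s=state();print(p,y,s["time"],s["contact_force"],s["ft_torque"],s["joint_efforts"])
c,im,d,X=grab("wrist"); save("x_w.png",im)
```

```text
[ 0.6461 -0.1423  0.0579] -2.6955638234259705 31.2 [-4.8564  3.4272  5.8887] [0.4354 0.7763 0.3884] [ -1.3179 -42.3466 -32.7496  -0.0945  -1.4775   0.3741]
```

View pics/x_w.png

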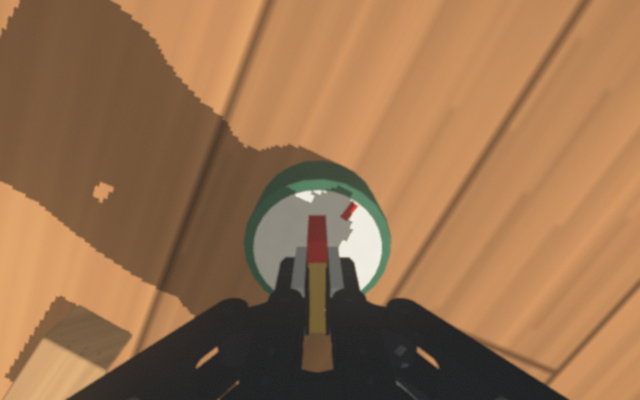

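The wrist torque jumped to about 0.38 N m, so the key is at its stop. Releasing and retreating.

Request:
{"api": "play_rows", "payload": {"motion": [[0.3,[0,0,0],0],[-0.3,[0,0,0],0],[-0.5,[0,0,0],0],[-0.5,[0,0,0.03],0],[-0.5,[0,0,0.07],0]]}}

```text
time: 31.75
tool_pos: [0.6443, -0.1423, 0.1235]
tool_rot: [-0.155, -0.688, -0.157, 0.692]
contact_force: [0.5, -1.0, 0.5]
gripper_width: 0.752
```

Request:
{"api": "play_rows", "payload": {"motion": [[-0.5,[0,0,0.04],0],[-0.5,[-0.03,-0.03,0.08],0],[-0.5,[-0.06,-0.06,0.1],0],[-0.5,[-0.09,-0.1,0.1],0],[-0.5,[-0.11,-0.13,0.1],0]]}}

```text
time: 32.25
tool_pos: [0.5357, -0.2747, 0.2285]
tool_rot: [0.157, 0.691, 0.155, -0.689]
contact_force: [1.4, -0.5, -0.4]
gripper_width: 0.753
```

Request:
{"api": "play_rows", "payload": {"motion": [[-0.5,[-0.02,-0.04,0],0],[-0.5,[-0.05,-0.08,0],0],[-0.5,[-0.08,-0.12,0],0],[-0.5,[-0.08,-0.12,0],0],[-0.5,[-0.08,-0.12,0],0]]}}

```text
time: 32.75
tool_pos: [0.4559, -0.3937, 0.2263]
tool_rot: [0.155, 0.69, 0.155, -0.69]
contact_force: [0.0, 0.7, -0.1]
gripper_width: 0.749
```

Run:
```python
from h import *
p,R,y=tool(); s=state();print(p,y,s["time"],s["contact_force"])
c,im,d,X=grab("top"); save("y_t.png",im); save("y_tz.png",im,5,(210,110,360,230)); print(coverseat(im,X))
m=near(X,.6465,-.142,.035)&(X[...,2]>.074); P=X[m]
rect=cv2.minAreaRect((P[:,:2]*1000).astype(np.float32)); print(m.sum(),P.mean(0),rect)
HS=cv2.cvtColor(im,cv2.COLOR_RGB2HSV); red=((HS[...,0]<6)|(HS[...,0]>174))&(HS[...,1]>120)&near(X,.6465,-.142,.045)
print("red",X[red&(X[...,2]>.07)].mean(0), X[red&(X[...,2]<.055)])
c,im,d,X=grab("scene"); save("y_s.png",im); print(coverseat(im,X))
```

```text
[ 0.4559 -0.3937  0.2263] -2.699625644586304 32.75 [ 0.0471  0.7083 -0.082 ]
('knob', array([0.5071, 0.0229, 0.1086]), ((507.51507568359375, 22.62068748474121), (23.712202072143555, 22.32875633239746), 4.6196208000183105), 'tab', array([0.6066, 0.0299, 0.0756]), 40, 'yaw', np.float64(0.07325953669295299), 'plane', array([0.0003, 0.0004, 0.0751]), 2703)
49 [ 0.6482 -0.1437  0.0802] ((648.4027099609375, -143.14820861816406), (8.195460319519043, 44.37550735473633), 29.870716094970703)
red [ 0.6559 -0.1585  0.0791] [[ 0.6445 -0.1678  0.0441]]
('knob', array([0.5046, 0.0257, 0.109 ]), ((504.498046875, 25.75320816040039), (25.12200164794922, 23.139976501464844), 1.9405550956726074), 'tab', array([0.605 , 0.0306, 0.0752]), 54, 'yaw', np.float64(0.04786216044967981), 'plane', array([-0.0007, -0.0002,  0.0756]), 3043)
```

View pics/y_tz.png

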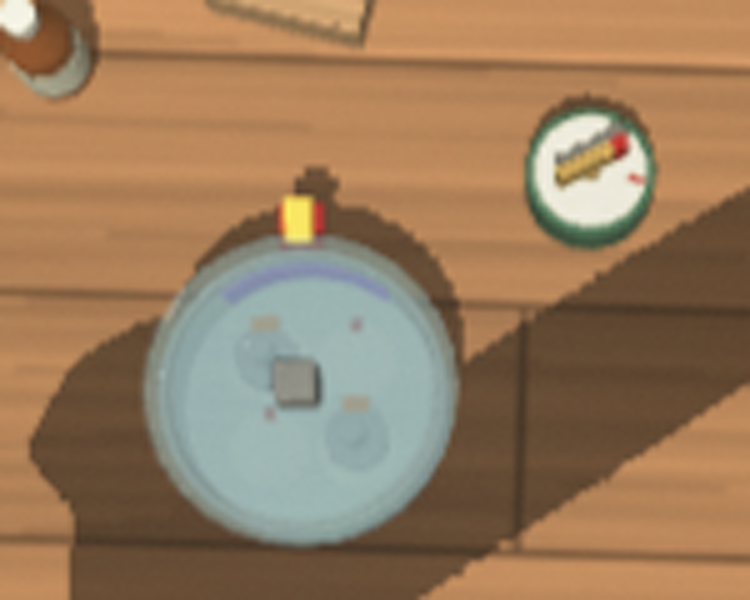

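View pics/y_s.png

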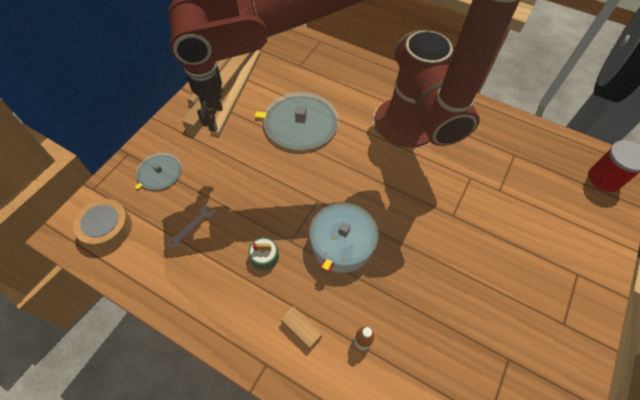

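All checks agree: the key reads about 5.64 rad against the 5.60 stop, the cover is level and in place, and post B is about 4–5 mm off centre, within the 10 mm allowed. Handing in.

```bash
python3 -c "
from plant import workorder,state
print(workorder.job_done(), state()['time'])"
```

```text
the job is handed in; nothing more can be done
the job is handed in; nothing more can be done
```

The job is handed in after about 33 s of the 210 s allowed. My last checks put everything within its limits, but handing in gives no verdict.

- **Posts:** Only two posts were in the scene. They stand on spot0 and spot3 with their pads towards the lamp. The spot0 post measures about 2–4 mm off centre. The spot3 post is less well centred: estimates ranged from 3 to 6 mm, against the 10 mm allowed. I left it rather than regrasp it.
- **Cover:** It is seated with its origin about 64 mm above the pot's. Tilt is below 0.001 rad. It is centred within about 1–2 mm, with the tab over the red block. Tab yaw read 0.05 from the wrist and scene cameras and 0.07 from the top camera, against a pot yaw of about 0.05.
- **Key:** I wound it in one long grasp until the wrist torque jumped to about 0.38 N m. After release the blade read about 5.6 rad in the top view, where the stop is 5.60.
- **Left alone:** I did not touch the oil bottle, offcut or wrench. The gripper was open, raised and clear of everything at hand-in.

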